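# Sift the burnishing balls out of the castings

### The job

The scoop on the cork pad holds freshly tumbled brass medallions mixed with small steel burnishing balls. Take the scoop by its handle and dip its front a little over the square tray so that all the balls roll onto the slots and fall through into the tray while the medallions stay in the scoop; then gently tip the medallions over the scoop's front, from low above it, into the round dish, and stand the scoop flat back on its cork pad. Handle the balls and medallions only with the scoop, and leave the tray, the dish and everything else where they stand.

Things in the scene. Friction and masses are not known exactly. Their poses are not given: they have to be found in the camera images.
- sieve_scoop: metal sifting scoop with a wooden handle, 100 to 170 g empty, standing on the cork pad with all balls and medallions in it. Origin: centre of the pan's underside; +x the pouring direction (open front), +z up. Pan x -62 to 62, y -51 to 51 mm; side and back walls up to z = 34 mm, none in front. Floor's upper face at z = 6 mm, solid for x under 0, slotted for x over 0
- scoop_grip (a point): middle of the handle, at x -100, y 0, z 34 mm in the scoop's frame. The handle is a straight level bar along the scoop's x, 16 mm wide, 22 mm high (z 23 to 45), from x -160 to the pan's back wall at -62, with a block 30 mm wide in front of x = -73; nothing is under it down to the pad
- scoop_lip (a point): middle of the front edge, at x 62, y 0, z 6 mm in the scoop's frame. Behind it the floor is a 7 mm flat cross bar, then (x 0 to 55 mm) a grate of round 4 mm bars along x with open slots 14 mm wide between them and a 4 mm solid ledge along each side wall; what goes through them falls straight down
- scoop_handle_end (a point): rear end of the handle, at x = -160, y = 0, z = 34 mm in the scoop's frame
- cork_pad: flat cork pad fixed to the table, 270 x 140 mm, 4 mm thick. Origin: centre of its underside; own x along its length. The scoop stands on it lengthwise, with its own x about along the pad's x and its origin about 49 mm from the pad's centre toward the pad's +x
- square_tray: square open steel tray for the balls, loose, 600 g, 140 x 140 mm outside, 35 mm high (37 at the rolled rim), walls 3 mm, floor 3 mm. Origin: centre of its underside; x, y along its sides
- round_dish: round white ceramic dish for the medallions, loose, 600 g, 148 mm across the rim, 132 at the foot, 36 mm high, wall and floor 4 mm. Origin: centre of its underside
- turntable_stand: fixed soldering turntable between the work places, square tile on top, 210 x 210 mm, its top 95 mm above the table. Origin: centre of its underside, 10 mm above the table; the tile may be turned about it. A wall shelf 0.3 m above the table overhangs its far part, from about x = 0.8 m on
- third_hand_1: fixed third-hand stand behind the turntable's right corner, 123 x 68 mm, its tweezers reach up to 225 mm above the table. Origin: centre of its underside, 10 mm above the table
- ball_1_center (a point): centre of steel ball 1 of 4, 12 mm in diameter, 12 g; starts on the solid part of the scoop's floor just behind the slots. It stays there while the scoop is carried smoothly, level within 6 degrees, and rolls when the front dips more than about 11 to 17 degrees (friction varies)
- ball_2_center (a point): centre of steel ball 2 of 4, 12 mm in diameter, 12 g; starts on the solid part of the scoop's floor just behind the slots. It stays there while the scoop is carried smoothly, level within 6 degrees, and rolls when the front dips more than about 11 to 17 degrees (friction varies)
- ball_3_center (a point): centre of steel ball 3 of 4, 12 mm in diameter, 12 g; starts on the solid part of the scoop's floor just behind the slots. It stays there while the scoop is carried smoothly, level within 6 degrees, and rolls when the front dips more than about 11 to 17 degrees (friction varies)
- ball_4_center (a point): centre of steel ball 4 of 4, 12 mm in diameter, 12 g; starts on the solid part of the scoop's floor just behind the slots. It stays there while the scoop is carried smoothly, level within 6 degrees, and rolls when the front dips more than about 11 to 17 degrees (friction varies)
- medallion_1: round flat brass medallion 1 of 2, 40 mm in diameter, 5 mm thick (6 at the boss), 30 g; starts flat on the solid part of the scoop's floor near the back wall. Origin: centre of its underside. It slides only when the front dips more than about 25 to 36 degrees (friction varies), then over the slots and out over the front edge
- medallion_2: round flat brass medallion 2 of 2, 40 mm in diameter, 5 mm thick (6 at the boss), 30 g; starts flat on the solid part of the scoop's floor near the back wall. Origin: centre of its underside. It slides only when the front dips more than about 25 to 36 degrees (friction varies), then over the slots and out over the front edge
- paste_pot: bystander, not to be disturbed: small screw-lid pot, 41 mm across, 36 mm high
- flux_pot: bystander, not to be disturbed: screw-lid pot with a black lid, 51 mm across, 46 mm high
- red_pliers: bystander, not to be disturbed: pliers with red handles lying flat, 144 x 49 x 12 mm
- bench_block: bystander, not to be disturbed: square steel block, 64 x 64 x 16 mm
- half_round_file: bystander, not to be disturbed: file with a wooden handle lying flat, 254 x 25 x 26 mm

How it is judged:
By the outcome, as a careful person would: the job done as asked, in the order asked, and still so for the second after the job is handed in, with the robot touching nothing.
It also fails if it takes over 72 s, if anything falls off the work surface, if the arm or the gripper's body presses on something with over 40 N, if the wrist force passes 120 N, or if a joint passes its speed limit or range.

### The arm

A 6-joint arm with a two-finger parallel gripper is mounted at the origin on a cart in front of the work surface, level with it; the furniture and walls round the work are solid. World frame = base frame: x ahead of the robot, y to its left, z up, the work surface at z = 0. Lengths are in m, angles in rad, forces in N, time in s.
With the tool pointing down it reaches from about 0.35 to 0.85 m from the base axis. Payload 8.1 kg.
Tool frame: the origin (TCP) lies on the centre line of the jaws, within the pads' length; the fingertips stand robot.tip_reach ahead of it and the grasp point (between the pads) lies 5 mm behind it (robot.tip_reach is the distance from the TCP to the fingertips, in m); z points along the fingers, y is the direction in which the jaws open and shut (so a half turn about z gives the same grasp; the last joint's range is limited). The gripper opens to 93 mm and grips with 3 to 60 N. Pads are 15 mm wide; open, the fingers measure 128 mm over their backs; the gripper's body (75 mm by 188 mm) begins 65 mm behind the grasp point.
Start: joints at [1.182, 0.13, 1.488, -0, 1.523, -0.085], TCP at [0.179, 0.573, 0.233] pointing down, gripper open.
Joint ranges: [-2.96, 2.96], [-0.89, 2.26], [0.02, 2.5], [-1.34, 4.48], [0, 2.73], [-2.66, 2.66]. Speed limits (rad/s): [2.39, 2.39, 2.79, 3.14, 3.14, 3.14].

### API

Orientations are given as a rotation vector (axis times angle).
In Python, from plant import sensors, read_camera, robot gives the robot as it stands.
- The arm moves only by the tool play_rows, never from a script. Its argument "series" is a list that holds one entry, the list of rows, each a list of 5 numbers: the closure, from -1 (fully open) to 1 (shut), then the shift along the world's x, y, z in m, then the turn about the world's z in rad. A call has 1 to 8 rows; each row is the pose to reach, as a shift and turn from the pose commanded when the call began; what a row does not reach only later rows make up. A row lasts 1/10 s, in which the tool goes at most 50 mm and 8.59 degrees, less where a joint would pass 70% of its speed; a pose out of reach is approached as far as the arm can. A call with a gripper value outside its range is refused whole. The fingers move at their own pace and stop on an object; "force" is the grip in N (left out, the last holds). Time passes only in rows, so rows that repeat a pose let the fingers close. It gives the time, the measured TCP pose, the force and the opening at its end, in the units of the state.
- sensors.read_state(): the state, without advancing time (a new reading comes with each control period).
- read_camera(name): name is "side" or "top" or "wrist"; returns a dict with "color" (400x640x3 uint8, red, green, blue), "range_z" (400x640 float32, m along the optical axis (not along the pixel's ray), 0 where there is no reading), "intrinsics" (3x3 intrinsics, pixels), "D" ([k1, k2, p1, p2, k3] as OpenCV has them; the pictures are not rectified), "rvec" (rotation vector, rad) and "tvec" (3), from world to camera coordinates, as OpenCV has them. Camera axes: x right, y down, z forward; pixel columns grow to the right and rows downward; lengths in m; the calibration is good to about 2 mm. A picture is of the moment at which its call begins.
- robot.close_job(): hands the job in, once; it reports no verdict.
The state is a dict: "t": time; "q": joint angles; "dq": joint speeds; "joint_torque": joint torques, N m; "tool_pos": TCP position; "orientation": TCP orientation; "force": force on the tool from outside, world axes, zero at the start; "wrist_torque": the same for the moment, N m; "opening": finger opening in m.
Only numpy, scipy, OpenCV 4.12 (cv2) and the standard library are available. Lean on these libraries where they do the work, as an engineer would, in place of code of your own. Each camera call takes 0.05 s, during which the arm holds its last target.

## Working session

There is one attempt and no reset: what is moved stays moved. The work goes in short steps, Python scripts to look and compute and a tool call to move; the robot and the scene stay as the last step left them, time stands still between calls to the robot, and variables do not carry over. Pictures are saved under pics/ and viewed, and the job is handed in when it is done.

Besides the shell and the picture viewer there is one more tool, called by a JSON object that holds its "fn" and its "kwargs". play_rows: Moves the arm, as the interface text tells. Its arguments: {"type":"object","properties":{"series":{"type":"array","items":{"type":"array","items":{"type":"array","items":{"type":"number"}}}},"force":{"type":"number"}},"required":["series"]}

```bash
ls; mkdir -p pics; cat > h.py <<'E'
import numpy as np, cv2, pickle
from plant import sensors, read_camera, robot
def grab(n,tag):
    c=read_camera(n); pickle.dump(c,open(f'pics/{tag}.pkl','wb'))
    cv2.imwrite(f'pics/{tag}.png',c['color'][:,:,::-1]); return c
def load(tag): return pickle.load(open(f'pics/{tag}.pkl','rb'))
def px2w(c,u,v,z=None):
    """pixel -> world; z given: intersect the plane, else use depth"""
    K,D=np.array(c['intrinsics']),np.array(c['D'])
    R=cv2.Rodrigues(np.array(c['rvec'],float))[0]; t=np.array(c['tvec'],float).ravel()
    p=cv2.undistortPoints(np.array([[[u,v]]],float),K,D)[0,0]; ray=np.array([p[0],p[1],1.])
    o=-R.T@t; d=R.T@ray
    if z is not None: return o+d*(z-o[2])/d[2]
    w=c['range_z'][int(round(v)),int(round(u))]
    return o+d*w
def w2px(c,P):
    return cv2.projectPoints(np.array(P,float).reshape(-1,3),np.array(c['rvec'],float),np.array(c['tvec'],float),np.array(c['intrinsics']),np.array(c['D']))[0].reshape(-1,2)
def crop(tag,x0,y0,x1,y1,s,name):
    im=cv2.imread(f'pics/{tag}.png')[y0:y1,x0:x1]
    cv2.imwrite(f'pics/{name}.png',cv2.resize(im,None,fx=s,fy=s,interpolation=cv2.INTER_CUBIC))
E
python3 - <<'E'
from h import *
for n in ['side','top','wrist']: c=grab(n,n+'0'); print(n,-cv2.Rodrigues(np.array(c['rvec'],float))[0].T@np.array(c['tvec']).ravel())
print(sensors.read_state(), robot.tip_reach, [a for a in dir(robot) if a[0]!='_'])
E
```

```text
pics
side [0.48077976 1.37133067 0.8205553 ]
top [0.38172439 0.07564433 1.16080881]
wrist [0.10089344 0.596959   0.38320909]
{'t': 0.15, 'q': array([ 1.18156261e+00,  1.31010243e-01,  1.48899665e+00, -3.28049227e-05,
        1.52297905e+00, -8.54213675e-02]), 'dq': array([-0.00058433, -0.0053653 , -0.00265009,  0.0002489 ,  0.00302586,
       -0.00036697]), 'joint_torque': array([ 5.09937308e-04, -5.60477722e+01, -4.92332733e+01,  7.67520536e-02,
        3.05616099e-02, -6.89301714e-05]), 'tool_pos': array([0.17934611, 0.57214973, 0.23183276]), 'orientation': array([-4.75346734e-01, -3.10512276e+00,  2.13911627e-03]), 'force': array([ 0.41731923, -0.62873183,  0.25216089]), 'wrist_torque': array([ 0.02669103,  0.02336493, -0.00863823]), 'opening': 0.09301937300590576} 0.014 ['IKError', 'close_job', 'tip_reach']
```

View pics/top0.png

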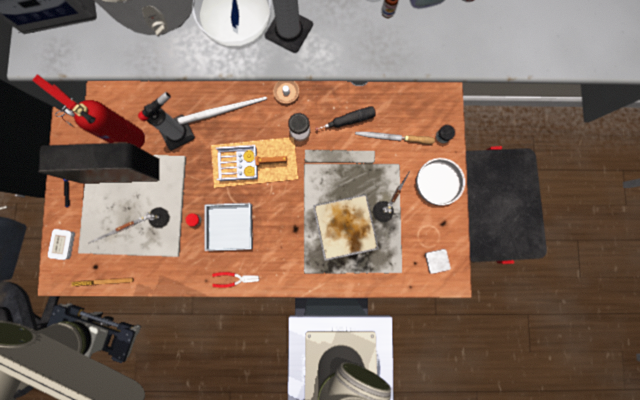

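View pics/side0.png

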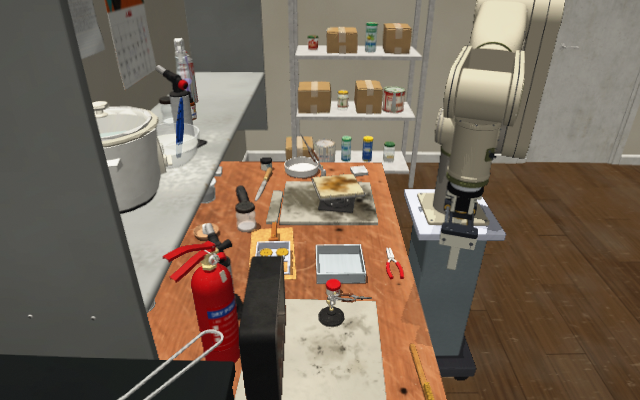

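View pics/wrist0.png

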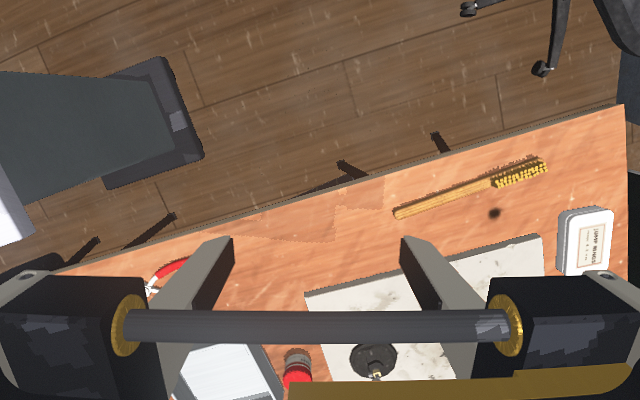

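```bash
python3 - <<'E'
from h import *
crop('top0',190,120,310,270,4,'t0a'); crop('top0',295,130,475,280,4,'t0b')
crop('side0',230,140,410,290,4,'s0a')
E
```

```text
(no output)
```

View pics/t0a.png

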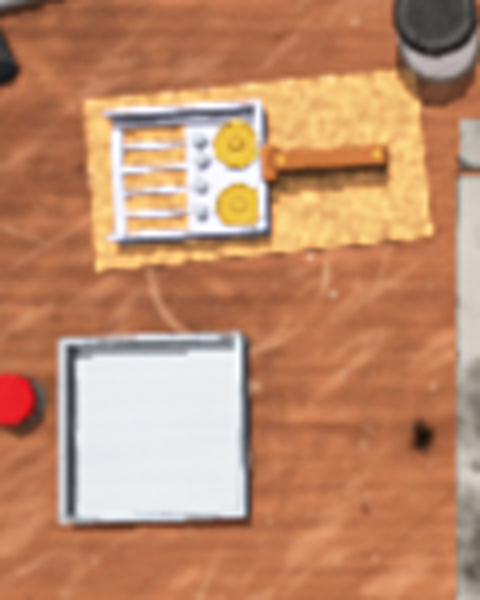

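View pics/t0b.png

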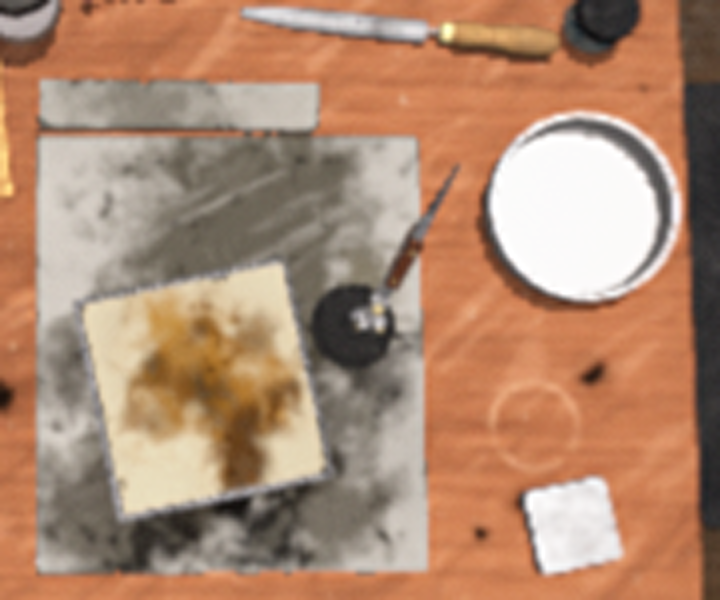

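View pics/s0a.png

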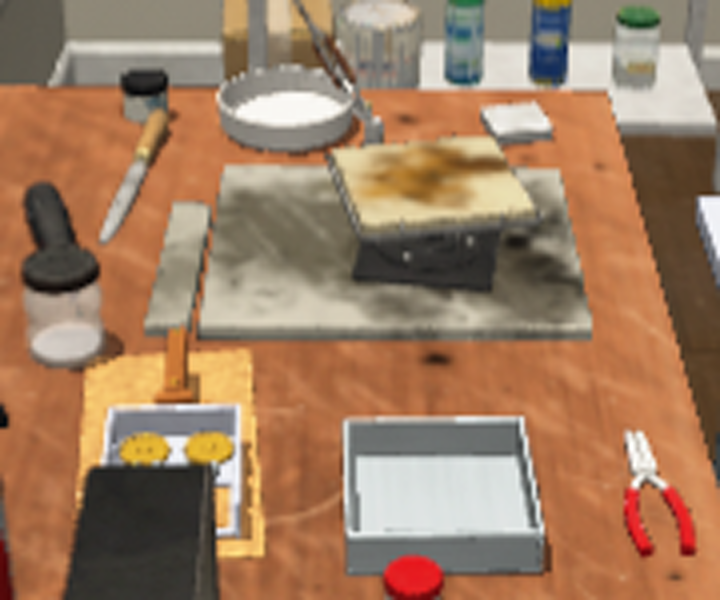

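```bash
python3 - <<'E'
from h import *
c=load('top0')
def A(u,v,z,s=(190,120)): 
    P=px2w(c,s[0]+u/4-.4,s[1]+v/4-.4,z); return P.round(4)
print('handle end,blk',A(386,154,.049),A(272,163,.049))
print('pan back top edge corners',A(263,102,.038),A(270,237,.038),'front',A(112,118,.03),A(115,238,.03))
for p in [(85,100),(420,68),(433,235),(98,270)]: print('pad',A(*p,.004))
for p in [(58,340),(242,333),(248,520),(62,523)]: print('tray',A(*p,.037))
for p in [(236,144),(238,206)]: print('med',A(*p,.015))
for p in [(203,143),(203,162),(203,187),(203,214)]: print('ball',A(*p,.016))
s=(295,130)
for p in [(80,302),(285,262),(330,470),(122,520)]: print('tile',A(*p,.095,s))
for p in [(487,208),(680,208),(583,113),(583,302)]: print('dish',A(*p,.036,s))
for p in [(352,325),(457,165),(392,285),(370,318)]: print('3rd',A(*p,.1,s), px2w(c,s[0]+p[0]/4,s[1]+p[1]/4))
print('flux/jar', A(435,25,.07), px2w(c,299,122), px2w(c,299,135))
print('red obj', px2w(c,193,219))
print('shelf',px2w(c,280,70),px2w(c,100,158), px2w(c,145,158))
for p in [(500,305),(560,560),(600,500)]: print(px2w(c,s[0]+p[0]/4,s[1]+p[1]/4))
E
```

```text
handle end,blk [0.6384 0.1679 0.049 ] [0.631 0.256 0.049]
pan back top edge corners [0.6822 0.2658 0.038 ] [0.575  0.2581 0.038 ] front [0.6713 0.3862 0.03  ] [0.5753 0.3807 0.03  ]
pad [0.6928 0.4157 0.004 ]
pad [0.7199 0.1449 0.004 ]
pad [0.5828 0.1333 0.004 ]
pad [0.5539 0.4005 0.004 ]
tray [0.4944 0.4204 0.037 ]
tray [0.5001 0.2784 0.037 ]
tray [0.357  0.2709 0.037 ]
tray [0.3543 0.4126 0.037 ]
med [0.6541 0.2905 0.015 ]
med [0.6038 0.2878 0.015 ]
ball [0.6546 0.3167 0.016 ]
ball [0.6391 0.3163 0.016 ]
ball [0.6189 0.3158 0.016 ]
ball [0.5971 0.3152 0.016 ]
tile [0.4879 0.0792 0.095 ]
tile [ 0.5177 -0.0712  0.095 ]
tile [ 0.3661 -0.102   0.095 ]
tile [0.3301 0.0485 0.095 ]
dish [ 0.5681 -0.2376  0.036 ]
dish [ 0.5686 -0.3892  0.036 ]
dish [ 0.6439 -0.3155  0.036 ]
dish [ 0.4946 -0.3103  0.036 ]
3rd [ 0.471  -0.1188  0.1   ] [ 0.47215604 -0.12509116  0.07210408]
3rd [ 0.5895 -0.1984  0.1   ] [ 0.56376535 -0.16689952  0.22602782]
3rd [ 0.5004 -0.1486  0.1   ] [ 0.49532284 -0.14229066  0.13496482]
3rd [ 0.4761 -0.132   0.1   ] [ 0.4760995  -0.13567828  0.08726367]
flux/jar [0.7345 0.1298 0.07  ] [0.74072444 0.12704565 0.08773822] [0.7070056  0.12779809 0.06539594]
red obj [0.44974781 0.45295867 0.03745285]
shelf [0.79758397 0.16383584 0.30906688] [0.59894869 0.64489304 0.21825061] [0.61950811 0.56773113 0.12915206]
[ 4.94381146e-01 -2.57066828e-01  3.26067356e-04]
[ 0.29450448 -0.29437177  0.01464192]
[ 0.34070632 -0.32613739  0.01738147]
```

{"fn": "play_rows", "kwargs": {"series": [[[-1,0.455,-0.345,0.0,-1.18],[-1,0.455,-0.345,0.0,-1.18],[-1,0.455,-0.345,0.0,-1.18],[-1,0.455,-0.345,0.0,-1.18],[-1,0.455,-0.345,0.0,-1.18],[-1,0.455,-0.345,0.0,-1.18],[-1,0.455,-0.345,0.0,-1.18],[-1,0.455,-0.345,0.0,-1.18]]]}}

```text
t: 0.95
tool_pos: [0.4994, 0.3293, 0.2324]
orientation: [-2.13, -2.309, 0.0]
force: [0.8, 0.3, -0.3]
opening: 0.0934
```

{"fn": "play_rows", "kwargs": {"series": [[[-1,0.135,-0.102,0.0,0],[-1,0.135,-0.102,0.0,0],[-1,0.135,-0.102,0.0,0],[-1,0.135,-0.102,0.0,0],[-1,0.135,-0.102,0.0,0]]]}}

```text
t: 1.45
tool_pos: [0.635, 0.2259, 0.2314]
orientation: [-2.127, -2.312, 0.002]
force: [-0.3, 0.2, -0.4]
opening: 0.0929
```

```bash
python3 - <<'E'
from h import *
c=grab('wrist','w1'); s=sensors.read_state(); print(s['tool_pos'],s['orientation'],s['q'],s['t'])
E
```

```text
[0.63367743 0.22758413 0.23162497] [-2.12489507e+00 -2.31275669e+00  1.89533937e-03] [2.68624288e-01 3.30482139e-01 1.25939047e+00 1.12576597e-04
 1.55321420e+00 1.84005622e-01] 1.5
```

View pics/w1.png

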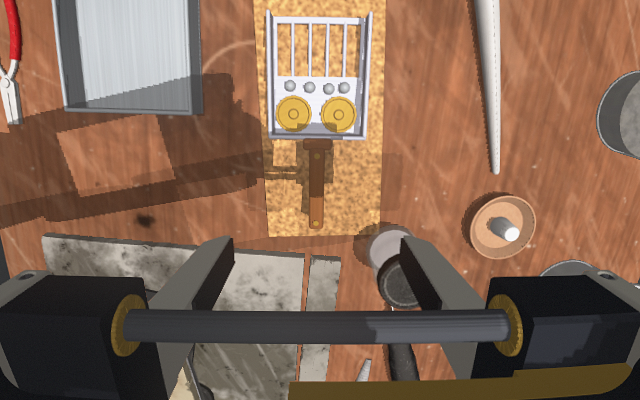

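```bash
python3 - <<'E'
from h import *
crop('w1',255,5,385,245,2.5,'w1a'); crop('w1',50,0,210,120,4,'w1b')
E
```

```text
(no output)
```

View pics/w1a.png

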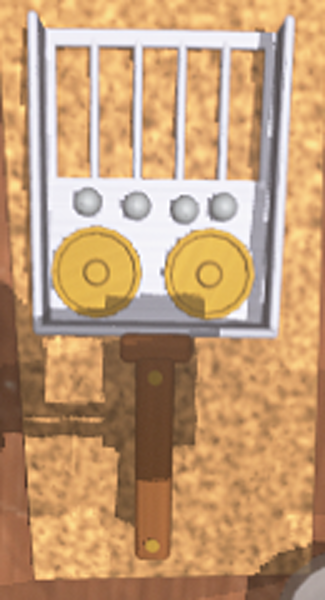

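```bash
python3 - <<'E'
from h import *
c=load('w1')
def A(u,v,z): return px2w(c,255+u/2.5-.3,5+v/2.5-.3,z).round(4)
print('handle end edges',A(135,556,.049),A(169,556,.049),'front',A(138,365,.049),A(174,365,.049))
print('block',A(120,347,.049),A(193,347,.049))
print('back corners',A(35,334,.038),A(278,334,.038))
print('lip',A(50,32,.01),A(280,32,.01))
for p in [(97,273),(209,274)]: print('med',A(*p,.016))
for p in [(88,202),(136,206),(184,209),(222,206)]: print('ball',A(*p,.016))
def B(u,v,z): return px2w(c,50+u/4-.4,v/4-.4,z).round(4)
print(px2w(c,317,200),px2w(c,317,220))
# pad corners
print(px2w(c,270,235,.004),px2w(c,382,236,.004))
# predicted scoop
th=np.radians(95.)
E
```

```text
handle end edges [0.6301 0.1712 0.049 ] [0.645  0.1725 0.049 ] front [0.6249 0.2552 0.049 ] [0.6396 0.2564 0.049 ]
block [0.617  0.2619 0.049 ] [0.6466 0.2644 0.049 ]
back corners [0.5807 0.2629 0.038 ] [0.6822 0.2715 0.038 ]
lip [0.577  0.3851 0.01  ] [0.6723 0.3932 0.01  ]
med [0.6035 0.2888 0.016 ]
med [0.6523 0.2925 0.016 ]
ball [0.5977 0.3181 0.016 ]
ball [0.6183 0.3182 0.016 ]
ball [0.6389 0.3187 0.016 ]
ball [0.655  0.3213 0.016 ]
[0.63660001 0.20292472 0.04856486] [0.63853373 0.18016813 0.04871636]
[0.58276311 0.1379441  0.004     ] [0.72345501 0.14849267 0.004     ]
```

View pics/w1b.png

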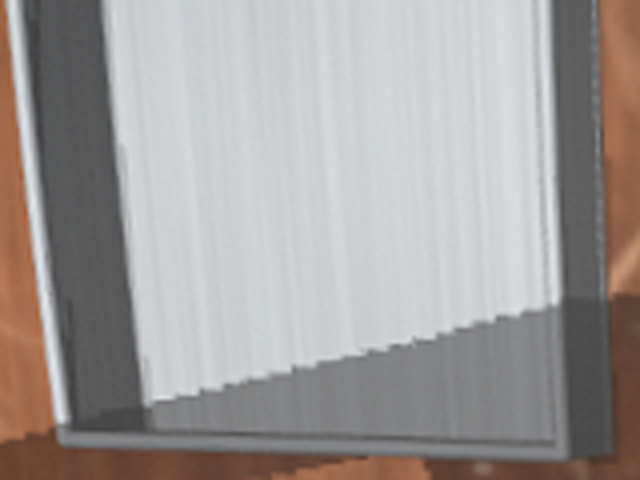

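{"fn": "play_rows", "kwargs": {"series": [[[-1,0,0.0155,-0.05,0],[-1,0,0.0155,-0.1,0],[-1,0,0.0155,-0.15,0],[-1,0,0.0155,-0.18,0],[-1,0,0.0155,-0.1985,0],[-1,0,0.0155,-0.1985,0]]]}}

```text
t: 2.1
tool_pos: [0.6301, 0.2447, 0.0309]
orientation: [-2.119, -2.315, 0.008]
force: [-0.2, -0.3, 0.5]
opening: 0.0928
```

```bash
python3 - <<'E'
from h import *
s=sensors.read_state(); print(s['tool_pos'],s['orientation'],s['t'],s['force'])
c=grab('wrist','w2')
E
```

```text
[0.63013423 0.24468936 0.03089351] [-2.1191827  -2.31498042  0.00759766] 2.1 [-0.19832495 -0.27876633  0.46546372]
```

View pics/w2.png

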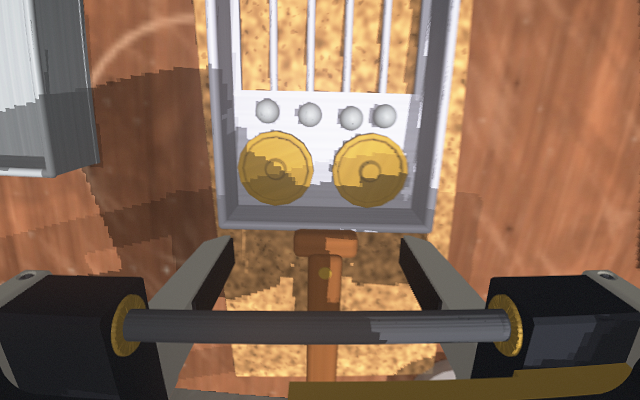

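{"fn": "play_rows", "kwargs": {"series": [[[-1,0,0,0,0],[-1,0,0,0,0]]]}}

```text
t: 2.35
tool_pos: [0.6353, 0.2452, 0.0375]
orientation: [2.121, 2.314, 0.007]
force: [-1.1, 0.3, 0.4]
opening: 0.0927
```

{"fn": "play_rows", "kwargs": {"series": [[[-1,0,0,0,0],[0,0,0,0,0],[0.6,0,0,0,0],[1,0,0,0,0],[1,0,0,0,0],[1,0,0,0,0]]], "force": 15}}

```text
t: 2.95
tool_pos: [0.6332, 0.2443, 0.034]
orientation: [-2.123, -2.316, 0.0]
force: [1.1, -0.2, -0.1]
opening: 0.0576
```

```bash
python3 - <<'E'
from h import *
s=sensors.read_state(); print(s)
E
```

```text
{'t': 2.95, 'q': array([2.92729357e-01, 4.98961516e-01, 1.41600069e+00, 4.64537742e-06,
       1.22680784e+00, 2.05817560e-01]), 'dq': array([-7.14339320e-05, -2.70119157e-04,  4.65083187e-04, -2.08226447e-04,
       -1.76556988e-03,  2.08714585e-04]), 'joint_torque': array([-7.48712802e-03, -6.97458029e+01, -4.48160827e+01,  7.51561881e-02,
        1.14034439e-03,  1.41841842e-04]), 'tool_pos': array([0.63315481, 0.24430151, 0.03403114]), 'orientation': array([-2.12277798e+00, -2.31577741e+00,  2.36037257e-04]), 'force': array([ 1.06976485, -0.19946206, -0.08320802]), 'wrist_torque': array([-0.03727189,  0.06413952, -0.00535348]), 'opening': 0.05755706628772066}
```

{"fn": "play_rows", "kwargs": {"series": [[[1,0,0,0,0],[1,0,0,0,0],[1,0,0,0,0],[1,0,0,0,0],[1,0,0,0,0],[1,0,0,0,0],[1,0,0,0,0]]], "force": 15}}

```text
t: 3.65
tool_pos: [0.6332, 0.2444, 0.0341]
orientation: [2.123, 2.316, 0.0]
force: [0.8, 1.1, -0.0]
opening: 0.0162
```

{"fn": "play_rows", "kwargs": {"series": [[[1,0,0,0.003,0],[1,0,0,0.006,0],[1,0,0,0.008,0],[1,0,0,0.008,0],[1,0,0,0.008,0]]], "force": 15}}

```text
t: 4.15
tool_pos: [0.6332, 0.2444, 0.0422]
orientation: [2.123, 2.316, 0.0]
force: [-0.3, -0.5, -2.3]
opening: 0.016
```

```bash
python3 - <<'E'
from h import *
s=sensors.read_state(); print(s['tool_pos'],s['force'],s['wrist_torque'])
c=grab('wrist','w3'); c=grab('side','s3'); crop('side0',230,190,320,290,6,'s0c'); crop('s3',230,190,320,290,6,'s3c')
a=cv2.imread('pics/s0c.png');b=cv2.imread('pics/s3c.png'); cv2.imwrite('pics/cmp3.png',cv2.resize(np.hstack([a,b]),None,fx=.72,fy=.72))
E
```

```text
[0.63319657 0.24435503 0.04219566] [-0.29915103 -0.51434139 -2.29900764] [-0.16927663  0.06329789 -0.02583674]
```

View pics/w3.png

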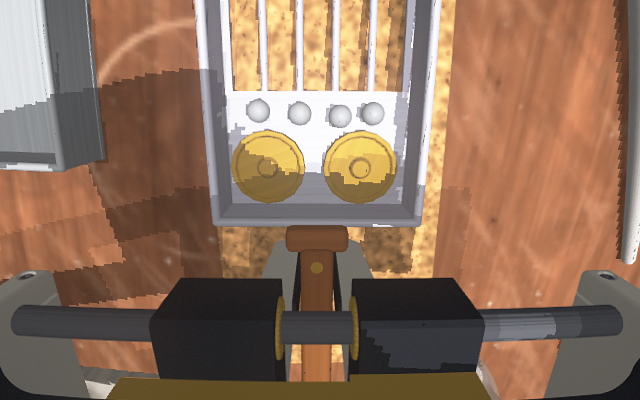

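View pics/cmp3.png

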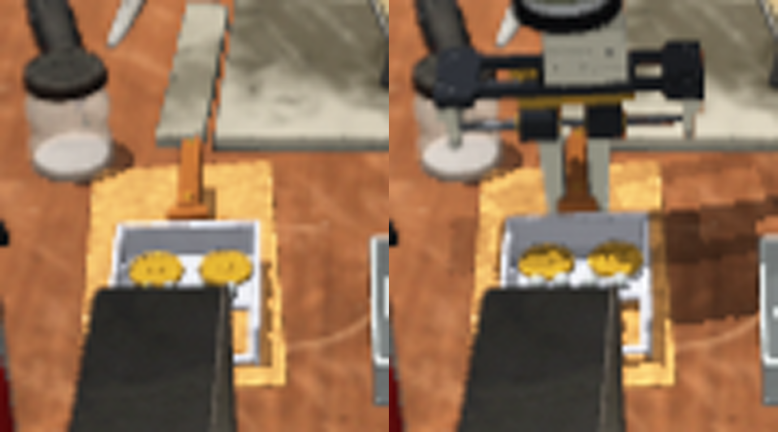

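```bash
cat >> h.py <<'E'
def cloud(c):
    K,D=np.array(c['intrinsics']),np.array(c['D'])
    R=cv2.Rodrigues(np.array(c['rvec'],float))[0]; t=np.array(c['tvec'],float).ravel()
    h,w=c['range_z'].shape
    uv=np.stack(np.meshgrid(np.arange(w),np.arange(h)),-1).reshape(-1,1,2).astype(float)
    p=cv2.undistortPoints(uv,K,D)[:,0]
    z=c['range_z'].reshape(-1,1)
    return ((np.hstack([p,np.ones((len(p),1))])*z-t)@R).reshape(h,w,3)
def tilt(c,g,yaw,show=True):
    """g: grasp point world, yaw scoop heading. pan floor plane fit -> pitch (front down +), deg"""
    P=cloud(c); d=np.array([np.cos(yaw),np.sin(yaw)]); n=np.array([-d[1],d[0]])
    q=P[...,:2]-g[:2]; a=q@d; b=q@n; z=P[...,2]-g[2]
    hsv=cv2.cvtColor(c['color'],cv2.COLOR_RGB2HSV)
    m=(a>.02)&(a<.16)&(abs(b)<.042)&(hsv[...,1]<60)&(c['range_z']>0)
    A=np.c_[a[m],b[m],np.ones(m.sum())]; zz=z[m]
    best=None
    rng=np.random.default_rng(0)
    for i in range(600):
        k=rng.choice(len(zz),3,replace=False)
        try: s=np.linalg.solve(A[k],zz[k])
        except Exception: continue
        if abs(s[1])>.12 or abs(s[0])>1.5: continue
        r=abs(A@s-zz)<.0015
        if best is None or r.sum()>best.sum(): best=r
    s=np.linalg.lstsq(A[best],zz[best],rcond=None)[0]
    return np.degrees(np.arctan(-s[0])),np.degrees(np.arctan(s[1])),s[2],best.sum(),m.sum()
E
python3 - <<'E'
from h import *
print(tilt(load('w2'),np.array([.634,.2445,.038]),np.radians(94.8)))
print(tilt(load('w3'),np.array([.633,.2444,.047]),np.radians(94.8)))
E
```

```text
(np.float64(0.05463327167884332), np.float64(-0.15844137418863888), np.float64(-0.02857582473926435), np.int64(9789), np.int64(27905))
(np.float64(1.9095356556747736), np.float64(-0.04881461561695931), np.float64(0.08954153752577841), np.int64(13914), np.int64(41692))
```

```bash
sed -i 's/if abs(s\[1\])>.12 or/if abs(s[2]+.029)>.012 or abs(s[1])>.12 or/' h.py
python3 - <<'E'
from h import *
print(tilt(load('w2'),np.array([.634,.2445,.038]),np.radians(94.8)))
print(tilt(load('w3'),np.array([.633,.2444,.047]),np.radians(94.8)))
E
```

```text
(np.float64(0.05463327167884332), np.float64(-0.15844137418863888), np.float64(-0.02857582473926435), np.int64(9789), np.int64(27905))
(np.float64(0.6880694012550892), np.float64(0.02401067258469767), np.float64(-0.029179023816865678), np.int64(10121), np.int64(41692))
```

{"fn": "play_rows", "kwargs": {"series": [[[1,0,0,0,0],[1,0,0,0,0],[1,0,0,0,0]]], "force": 8}}

```text
t: 4.55
tool_pos: [0.6331, 0.2444, 0.0421]
orientation: [-2.123, -2.316, 0.0]
force: [0.2, -0.3, -2.3]
opening: 0.0157
```

```bash
cat > t.py <<'E'
from h import *
import sys
tag=sys.argv[1]
c=grab('wrist',tag); s=sensors.read_state(); yaw=float(sys.argv[2])
p=s['tool_pos']; print(s['t'],p.round(4),s['force'].round(1),s['wrist_torque'].round(3),s['opening'])
print(tilt(c,p+[0,0,.005],np.radians(yaw)))
E
python3 t.py w4 94.8
```

```text
4.6 [0.6332 0.2444 0.0421] [-0.6  0.2 -2.7] [-0.158  0.056  0.041] 0.015761912295336456
(np.float64(3.317270887565585), np.float64(0.061567495785444945), np.float64(-0.02958577835641783), np.int64(9441), np.int64(40987))
```

```bash
python3 - <<'E'
from h import *
c=load('w1')
def B(u,v,z): return px2w(c,50+u/4-.4,v/4-.4,z).round(4)
a=B(59,438,.037);b=B(568,453,.037);print('near corners',a,b, np.hypot(*(b-a)[:2]))
print('left edge',B(12,2,.037),'right edge',B(550,0,.037),B(597,0,.037))
yaw=np.degrees(np.arctan2((b-a)[1],(b-a)[0]));print(yaw)
# depth-based rim points
P=cloud(c); m=(abs(P[...,2]-.0365)<.0025)&(P[...,0]<.52)&(P[...,1]>.2)
q=P[m][:,:2]; print(m.sum(), q.min(0),q.max(0), cv2.minAreaRect(q.astype(np.float32)*1000))
c=load('top0'); P=cloud(c); m=(abs(P[...,2]-.0365)<.004)&(P[...,0]<.53)&(P[...,0]>.33)&(P[...,1]>.24)&(P[...,1]<.44)
q=P[m][:,:2]; print(m.sum(), cv2.minAreaRect(q.astype(np.float32)*1000))
m=(abs(P[...,2]-.0355)<.004)&(P[...,0]<.7)&(P[...,0]>.44)&(P[...,1]>-.42)&(P[...,1]<-.22)
q=P[m][:,:2]; print(m.sum(), cv2.minEnclosingCircle(q.astype(np.float32)*1000))
m=(abs(P[...,2]-.095)<.006)&(P[...,0]<.6)&(P[...,0]>.3)&(abs(P[...,1])<.13)
q=P[m][:,:2]; print(m.sum(), cv2.minAreaRect(q.astype(np.float32)*1000),P[m][:,2].mean())
m=(P[...,2]>.06)&(P[...,0]<.75)&(P[...,0]>.3)&(P[...,1]<-.1)&(P[...,1]>-.3)
q=P[m]; print('3rd',m.sum(),q.min(0),q.max(0))
E
```

```text
near corners [0.3595 0.2777 0.037 ] [0.4991 0.2828 0.037 ] 0.13969312796268826
left edge [0.3567 0.3849 0.037 ] right edge [0.4953 0.39   0.037 ] [0.5068 0.3906 0.037 ]
2.0922534398538146
1538 [0.35428412 0.27492144] [0.50003092 0.39016623] ((426.955078125, 332.38702392578125), (142.63511657714844, 110.77410125732422), 1.9737414121627808)
242 ((427.01287841796875, 356.7561340332031), (141.63914489746094, 160.4622344970703), 1.8779903650283813)
196 ((570.4027099609375, -315.7292785644531), 74.36073303222656)
2809 ((429.030517578125, -30.444625854492188), (164.3450927734375, 210.2462615966797), 11.734185218811035) 0.09515294402831329
3rd 208 [ 0.36044061 -0.16681505  0.06355421] [ 0.56440957 -0.10029327  0.22609381]
```

{"fn": "play_rows", "kwargs": {"series": [[[1,0,0,-0.004,0],[1,0,0,-0.0085,0],[1,0,0,-0.0085,0],[1,0,0,-0.0085,0]]], "force": 6}}

```text
t: 5.0
tool_pos: [0.6332, 0.2444, 0.0335]
orientation: [-2.123, -2.316, -0.0]
force: [0.5, -0.3, -1.4]
opening: 0.0163
```

{"fn": "play_rows", "kwargs": {"series": [[[1,0,0,0,0],[1,0,0,0,0],[1,0,0,0,0],[1,0,0,0.003,0],[1,0,0,0.01,0],[1,0,0,0.02,0],[1,0,0,0.03,0],[1,0,0,0.03,0]]], "force": 40}}

```text
t: 5.8
tool_pos: [0.635, 0.2449, 0.0668]
orientation: [2.121, 2.314, 0.006]
force: [0.9, 0.2, -2.2]
opening: 0.0157
```

```bash
python3 t.py w5 94.8
```

```text
5.85 [0.6344 0.2447 0.0657] [-0.5 -0.6 -1.6] [-0.199  0.064 -0.011] 0.016233846547910224
(np.float64(-0.11303707903630446), np.float64(0.030129272136910662), np.float64(-0.027781983573249073), np.int64(9752), np.int64(41826))
```

{"fn": "play_rows", "kwargs": {"series": [[[1,-0.002,0,0.008,0],[1,-0.006,0.002,0.022,0],[1,-0.014,0.004,0.036,0],[1,-0.026,0.008,0.046,0],[1,-0.042,0.012,0.0495,-0.01],[1,-0.062,0.016,0.0495,-0.02],[1,-0.082,0.02,0.0495,-0.03],[1,-0.102,0.025,0.0495,-0.04]]], "force": 40}}

```text
t: 6.65
tool_pos: [0.5303, 0.2696, 0.1142]
orientation: [2.169, 2.272, 0.001]
force: [0.4, 0.2, -1.1]
opening: 0.0159
```

{"fn": "play_rows", "kwargs": {"series": [[[1,-0.02,0.005,0,-0.007],[1,-0.04,0.01,0,-0.007],[1,-0.06,0.015,0,-0.007],[1,-0.077,0.019,0,-0.007],[1,-0.09,0.023,0,-0.007],[1,-0.099,0.025,0,-0.007],[1,-0.103,0.0255,0,-0.007],[1,-0.103,0.0255,0,-0.007]]], "force": 40}}

```text
t: 7.45
tool_pos: [0.4281, 0.295, 0.1134]
orientation: [2.176, 2.266, 0.001]
force: [0.2, 0.8, -2.4]
opening: 0.016
```

{"fn": "play_rows", "kwargs": {"series": [[[1,0,0,0,0],[1,0,0,0,0],[1,0,0,0,0]]], "force": 20}}

```text
t: 7.75
tool_pos: [0.4286, 0.2947, 0.1131]
orientation: [2.177, 2.265, -0.0]
force: [1.2, -0.3, -2.0]
opening: 0.0156
```

```bash
python3 t.py w6 92.1; python3 - <<'E'
from h import *
grab('side','s6'); crop('s6',220,130,400,290,4,'s6a')
E
```

```text
7.8 [0.4286 0.2947 0.1131] [-0.1  0.2 -2.2] [-0.218  0.064  0.03 ] 0.01577037902374083
(np.float64(-0.07998722725430278), np.float64(-0.041336200253458244), np.float64(-0.02898729901907131), np.int64(10174), np.int64(46494))
```

View pics/w6.png

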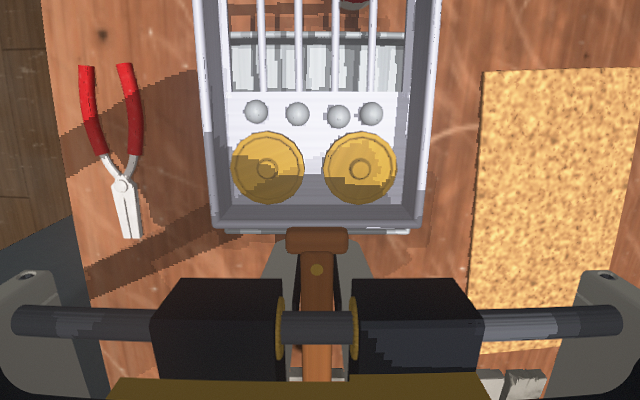

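View pics/s6a.png

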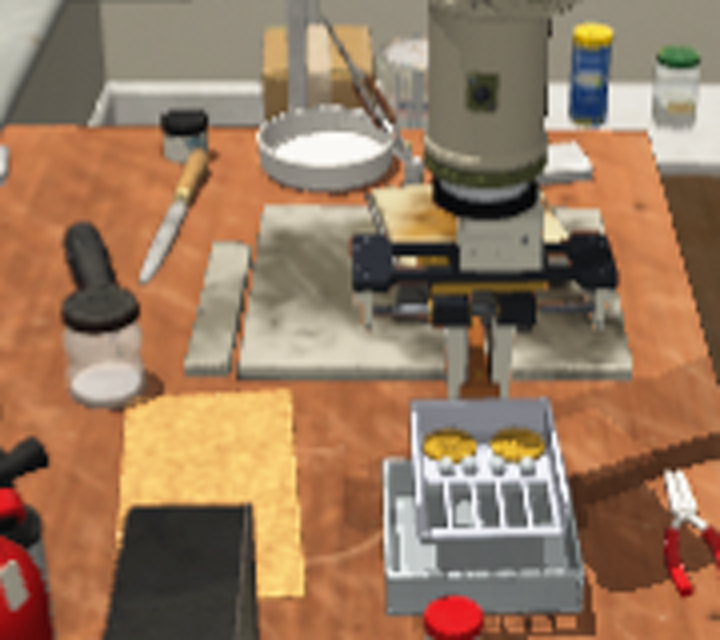

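```bash
python3 - <<'E'
from h import *
c=load('w6'); crop('w6',190,0,440,100,3,'w6a')
for u in (240,280,318,390):
  for v in (33,37,41): print(u,v,px2w(c,u,v,.037).round(4), px2w(c,u,v).round(4))
E
```

```text
240 33 [0.374  0.4153 0.037 ] [0.3737 0.4155 0.0357]
240 37 [0.3739 0.4129 0.037 ] [0.3738 0.413  0.0364]
240 41 [0.3739 0.4105 0.037 ] [0.3701 0.413  0.0202]
280 33 [0.3997 0.4161 0.037 ] [0.3997 0.4161 0.0369]
280 37 [0.3997 0.4137 0.037 ] [0.3995 0.414  0.0353]
280 41 [0.3998 0.4113 0.037 ] [0.398  0.4137 0.0211]
318 33 [0.424 0.417 0.037] [0.424  0.4171 0.0362]
318 37 [0.4241 0.4146 0.037 ] [0.4241 0.4148 0.036 ]
318 41 [0.4242 0.4122 0.037 ] [0.4241 0.4155 0.0162]
390 33 [0.4701 0.4192 0.037 ] [0.4704 0.4195 0.0357]
390 37 [0.4703 0.4168 0.037 ] [0.4707 0.4171 0.0351]
390 41 [0.4706 0.4144 0.037 ] [0.4739 0.4172 0.0202]
```

View pics/w6a.png

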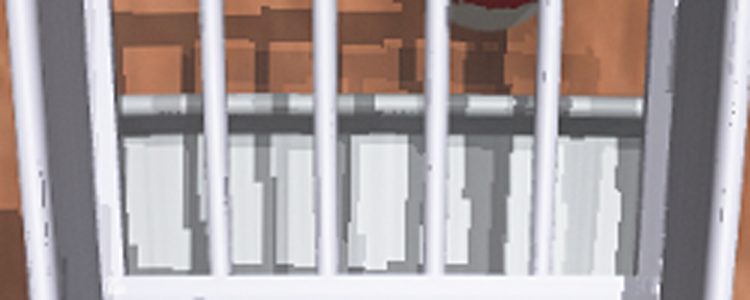

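{"fn": "play_rows", "kwargs": {"series": [[[1,0,-0.0025,0,0],[1,0,-0.0025,0,0],[1,0,-0.0025,0,0]]], "force": 13}}

```text
t: 8.15
tool_pos: [0.4282, 0.2922, 0.1131]
orientation: [-2.177, -2.265, 0.0]
force: [0.1, 0.4, -1.9]
opening: 0.0161
```

```bash
python3 t.py w7 92.1
```

```text
8.2 [0.4282 0.2923 0.1131] [-0.4 -1.3 -2. ] [-0.189  0.061 -0.021] 0.01584638611732012
(np.float64(-0.13257961542707347), np.float64(0.1819484965579829), np.float64(-0.029007312750996772), np.int64(9961), np.int64(46650))
```

{"fn": "play_rows", "kwargs": {"series": [[[1,0,0,0,0],[1,0,0,0,0]]], "force": 11}}

```text
t: 8.4
tool_pos: [0.4282, 0.2924, 0.1132]
orientation: [2.176, 2.265, 0.0]
force: [0.1, 0.3, -1.7]
opening: 0.0159
```

```bash
python3 t.py w8 92.1
```

```text
8.45 [0.4282 0.2924 0.1132] [-0.2 -0.4 -2.5] [-0.174  0.061  0.004] 0.015841702888309217
(np.float64(0.15341988072088525), np.float64(-0.040993753115619286), np.float64(-0.028621659668469145), np.int64(10181), np.int64(46681))
```

{"fn": "play_rows", "kwargs": {"series": [[[1,0,0,0,0],[1,0,0,0,0]]], "force": 9.5}}

```text
t: 8.65
tool_pos: [0.4282, 0.2924, 0.1131]
orientation: [-2.177, -2.265, -0.0]
force: [-0.5, -0.5, -2.2]
opening: 0.0157
```

```bash
python3 t.py w9 92.1
```

```text
8.7 [0.4282 0.2924 0.1131] [-0.5  0.  -2.8] [-0.142  0.046  0.012] 0.0157485640706356
(np.float64(-0.03580727756472379), np.float64(0.327415900352304), np.float64(-0.028969909885682397), np.int64(9731), np.int64(46683))
```

{"fn": "play_rows", "kwargs": {"series": [[[1,0,0,0,0],[1,0,0,0,0]]], "force": 8.5}}

```text
t: 8.9
tool_pos: [0.4282, 0.2924, 0.1131]
orientation: [2.177, 2.265, -0.0]
force: [0.0, 0.2, -2.1]
opening: 0.016
```

```bash
python3 t.py w10 92.1
```

```text
8.95 [0.4282 0.2924 0.1131] [-0.3  0.5 -2.3] [-0.184  0.021 -0.019] 0.015780270655623298
(np.float64(4.854581234565501), np.float64(0.2512219874049577), np.float64(-0.02922453439728323), np.int64(9490), np.int64(45865))
```

{"fn": "play_rows", "kwargs": {"series": [[[1,0,0,0,0]]], "force": 9}}

```text
t: 9.05
tool_pos: [0.4282, 0.2924, 0.1132]
orientation: [2.177, 2.265, 0.0]
force: [0.4, 0.2, -2.2]
opening: 0.016
```

```bash
python3 t.py w11 92.1
```

```text
9.1 [0.4282 0.2923 0.1131] [-1.2  0.7 -3.2] [-0.138  0.085 -0.021] 0.016360100416156622
(np.float64(4.329782972014571), np.float64(-0.38229342901803487), np.float64(-0.03008441637723098), np.int64(7175), np.int64(45832))
```

{"fn": "play_rows", "kwargs": {"series": [[[1,0,0,0,0]]], "force": 8.5}}

```text
t: 9.2
tool_pos: [0.4282, 0.2923, 0.1131]
orientation: [-2.177, -2.265, 0.0]
force: [-0.5, 0.6, -2.4]
opening: 0.016
```

```bash
python3 t.py w12 92.1
```

```text
9.25 [0.4282 0.2924 0.1131] [-0.5  1.1 -2.3] [-0.179  0.05  -0.027] 0.01613059915935384
(np.float64(4.922002898279679), np.float64(0.3723233805719632), np.float64(-0.02910936177757031), np.int64(9305), np.int64(45881))
```

View pics/w12.png

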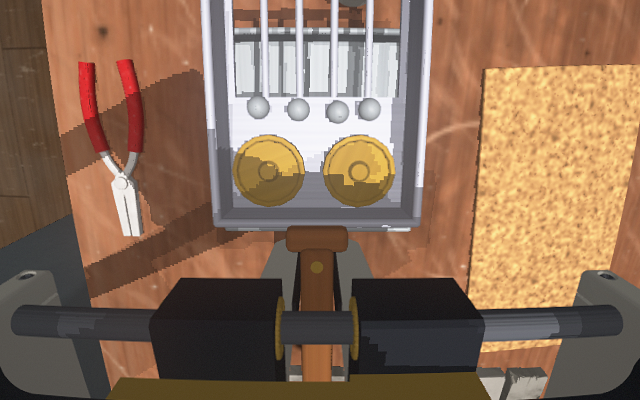

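{"fn": "play_rows", "kwargs": {"series": [[[1,0,0,0,0],[1,0,0,0,0]]], "force": 8}}

```text
t: 9.45
tool_pos: [0.4282, 0.2924, 0.1131]
orientation: [-2.177, -2.265, -0.0]
force: [-0.2, -0.2, -2.2]
opening: 0.0161
```

```bash
python3 t.py w13 92.1
```

```text
9.5 [0.4282 0.2923 0.1131] [-0.1 -0.1 -2.1] [-0.242  0.016 -0.018] 0.015564106682619958
(np.float64(5.165861449889348), np.float64(0.22910414439337184), np.float64(-0.028709412085224397), np.int64(9412), np.int64(46031))
```

{"fn": "play_rows", "kwargs": {"series": [[[1,0,0,0,0],[1,0,0,0,0]]], "force": 7.5}}

```text
t: 9.7
tool_pos: [0.4283, 0.2924, 0.1132]
orientation: [2.177, 2.265, 0.0]
force: [-0.3, 0.6, -2.5]
opening: 0.0158
```

```bash
python3 t.py w14 92.1
```

```text
9.75 [0.4282 0.2924 0.1132] [-0.3  0.  -2.1] [-0.169  0.056 -0.024] 0.016023254690163594
(np.float64(5.030082585326457), np.float64(-0.03168759797992741), np.float64(-0.028987487983522416), np.int64(11170), np.int64(45860))
```

{"fn": "play_rows", "kwargs": {"series": [[[1,0,0,0,0],[1,0,0,0,0]]], "force": 7}}

```text
t: 9.95
tool_pos: [0.4282, 0.2924, 0.1132]
orientation: [-2.177, -2.265, -0.0]
force: [0.3, 0.3, -3.1]
opening: 0.0159
```

```bash
python3 t.py w15 92.1
```

```text
10.0 [0.4282 0.2924 0.1131] [ 0.   0.2 -2.1] [-0.147  0.034  0.019] 0.01615666175048892
(np.float64(4.911806866728333), np.float64(0.045571742098942214), np.float64(-0.029038214970641935), np.int64(10970), np.int64(45848))
```

{"fn": "play_rows", "kwargs": {"series": [[[1,0,0,0,0],[1,0,0,0,0]]], "force": 6}}

```text
t: 10.2
tool_pos: [0.4282, 0.2924, 0.1132]
orientation: [2.177, 2.265, 0.0]
force: [0.4, 0.7, -0.7]
opening: 0.0157
```

```bash
python3 t.py w16 92.1
```

```text
10.25 [0.4282 0.2924 0.1132] [ 0.  -0.9 -1.9] [-0.157  0.015  0.021] 0.01620525402262381
(np.float64(4.870438598295793), np.float64(-0.018381678605901317), np.float64(-0.029145293269730043), np.int64(11414), np.int64(45798))
```

View pics/w16.png

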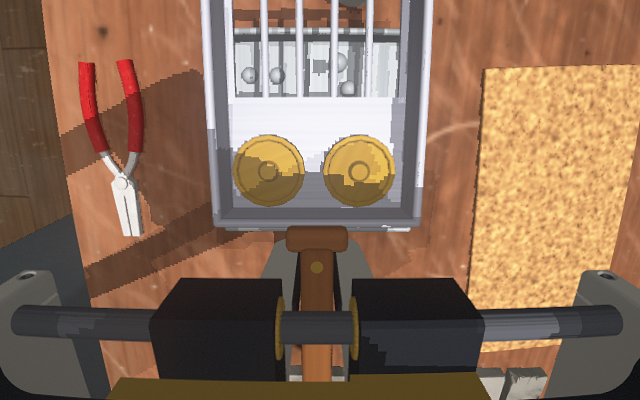

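```bash
python3 - <<'E'
from h import *
c=load('w16'); crop('w16',220,0,420,130,4,'w16a')
for p in [(249,75),(277,75),(341,62),(347,88)]: print(px2w(c,*p).round(3))
c=grab('top','t16'); crop('t16',195,195,265,260,8,'t16a')
E
```

```text
[0.375 0.389 0.014]
[0.395 0.389 0.016]
[0.438 0.396 0.054]
[0.446 0.382 0.021]
```

View pics/w16a.png

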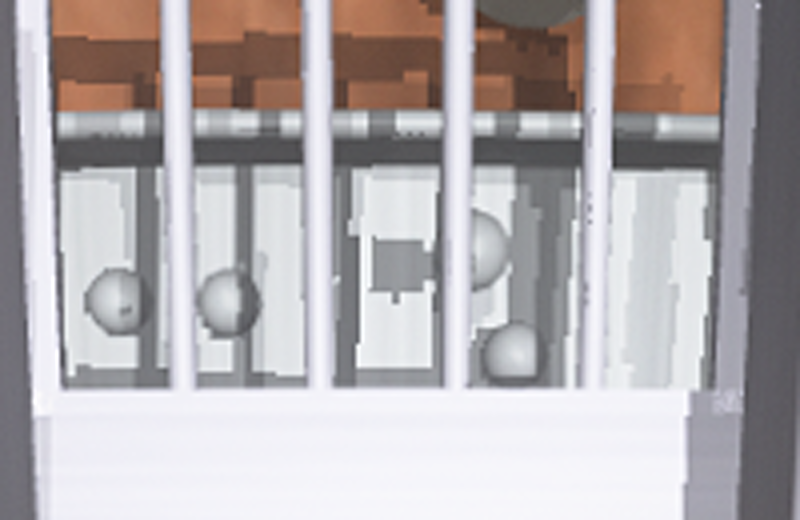

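{"fn": "play_rows", "kwargs": {"series": [[[1,0,0,0,0],[1,0,0,0,0],[1,0,0,0.008,0],[1,0,0,0.024,0],[1,0,0,0.049,0],[1,0,0,0.079,0],[1,0,0,0.109,0],[1,0,-0.006,0.137,-0.03]]], "force": 40}}

```text
t: 11.1
tool_pos: [0.4282, 0.2868, 0.2523]
orientation: [2.21, 2.233, 0.002]
force: [0.2, 0.5, -2.5]
opening: 0.0157
```

{"fn": "play_rows", "kwargs": {"series": [[[1,0,-0.012,0.02,-0.06],[1,-0.001,-0.03,0.035,-0.13],[1,-0.003,-0.054,0.046,-0.2],[1,-0.006,-0.08,0.05,-0.27],[1,-0.009,-0.106,0.05,-0.34],[1,-0.012,-0.132,0.05,-0.41],[1,-0.015,-0.158,0.05,-0.48],[1,-0.018,-0.184,0.05,-0.55]]], "force": 40}}

```text
t: 11.9
tool_pos: [0.4099, 0.1014, 0.3009]
orientation: [2.735, 1.545, 0.001]
force: [0.8, -0.0, -1.3]
opening: 0.0158
```

{"fn": "play_rows", "kwargs": {"series": [[[1,-0.002,-0.026,0,-0.07],[1,-0.004,-0.052,0,-0.14],[1,-0.006,-0.078,0,-0.21],[1,-0.008,-0.104,0,-0.28],[1,-0.009,-0.13,0,-0.35],[1,-0.008,-0.156,0,-0.42],[1,-0.006,-0.182,0,-0.49],[1,-0.003,-0.208,0,-0.56]]], "force": 40}}

```text
t: 12.7
tool_pos: [0.4071, -0.1067, 0.301]
orientation: [3.055, 0.728, 0.002]
force: [0.5, 0.2, -3.1]
opening: 0.0155
```

{"fn": "play_rows", "kwargs": {"series": [[[1,0.003,-0.026,0,-0.07],[1,0.007,-0.052,0,-0.14],[1,0.011,-0.08,0,-0.21],[1,0.016,-0.108,0,-0.28],[1,0.02,-0.136,0,-0.34],[1,0.024,-0.161,0,-0.39],[1,0.026,-0.182,0,-0.43],[1,0.028,-0.197,0,-0.455]]], "force": 40}}

```text
t: 13.5
tool_pos: [0.4351, -0.304, 0.3006]
orientation: [3.141, 0.021, 0.0]
force: [0.4, 0.6, -1.7]
opening: 0.0155
```

{"fn": "play_rows", "kwargs": {"series": [[[1,0.0,-0.008,0,-0.009],[1,0.0,-0.012,-0.002,-0.011],[1,0.0,-0.012,-0.01,-0.011],[1,0.0,-0.012,-0.022,-0.011],[1,0.0,-0.012,-0.03,-0.011],[1,0,-0.012,-0.03,-0.011],[1,0,-0.012,-0.03,-0.011]]], "force": 40}}

```text
t: 14.2
tool_pos: [0.4351, -0.3141, 0.2697]
orientation: [-3.141, -0.008, 0.001]
force: [0.2, -0.5, -2.1]
opening: 0.0155
```

```bash
python3 t.py w17 0; python3 - <<'E'
from h import *
s=sensors.read_state(); print(s['orientation'],s['q'])
E
```

```text
14.25 [ 0.4353 -0.3144  0.2703] [ 0.1  1.  -1.8] [-0.053  0.213 -0.011] 0.01585566087544428
(np.float64(5.117035408928239), np.float64(-0.03898979254819832), np.float64(-0.029627674287874543), np.int64(11359), np.int64(44074))
[3.14153892e+00 8.15797093e-03 1.68074035e-04] [-7.21091566e-01 -5.37762063e-02  1.60890702e+00  3.85329571e-05
  1.58635309e+00  8.44511760e-01]
```

View pics/w17.png

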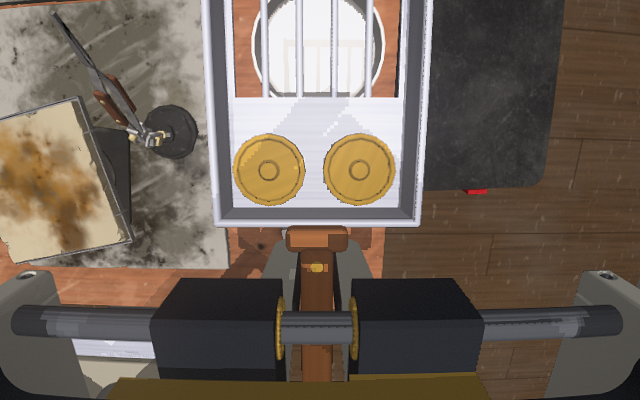

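{"fn": "play_rows", "kwargs": {"series": [[[1,0.002,-0.001,-0.01,0],[1,0.004,-0.001,-0.03,0],[1,0.005,-0.001,-0.06,0],[1,0.005,-0.001,-0.09,0],[1,0.005,-0.001,-0.115,0],[1,0.005,-0.001,-0.127,0],[1,0.005,-0.001,-0.13,0],[1,0.005,-0.001,-0.13,0]]], "force": 40}}

```text
t: 15.05
tool_pos: [0.4405, -0.3158, 0.1406]
orientation: [3.141, 0.008, 0.0]
force: [0.0, -0.1, -2.5]
opening: 0.0155
```

{"fn": "play_rows", "kwargs": {"series": [[[1,0,0,0,0],[1,0,0,0,0],[1,0,0,0,0]]], "force": 6}}

```text
t: 15.35
tool_pos: [0.4408, -0.3161, 0.1413]
orientation: [3.14, 0.007, 0.002]
force: [-0.5, 0.0, -1.4]
opening: 0.0161
```

```bash
python3 t.py w18 0
```

```text
15.4 [ 0.4406 -0.316   0.1411] [ 0.2  0.3 -1.3] [-0.032  0.22   0.01 ] 0.015902963702116205
(np.float64(4.662881296319691), np.float64(0.05201267899823343), np.float64(-0.02918019172644524), np.int64(10824), np.int64(48187))
```

{"fn": "play_rows", "kwargs": {"series": [[[1,0,0,0,0],[1,0,0,0,0]]], "force": 5}}

```text
t: 15.6
tool_pos: [0.4403, -0.3157, 0.1403]
orientation: [3.141, 0.007, 0.0]
force: [-0.0, -0.4, -1.8]
opening: 0.0162
```

```bash
python3 t.py w19 0
```

```text
15.65 [ 0.4402 -0.3157  0.1402] [-0.3 -0.2 -2.4] [-0.001  0.232  0.029] 0.016267869227441417
(np.float64(5.692354764518413), np.float64(-0.04989018780273111), np.float64(-0.028075735282293166), np.int64(9904), np.int64(48174))
```

{"fn": "play_rows", "kwargs": {"series": [[[1,0,0,0,0],[1,0,0,0,0]]], "force": 4.5}}

```text
t: 15.85
tool_pos: [0.4402, -0.3156, 0.1401]
orientation: [-3.141, -0.008, 0.0]
force: [-0.0, 0.5, -2.3]
opening: 0.0158
```

```bash
python3 t.py w20 0
```

```text
15.9 [ 0.4402 -0.3156  0.1401] [-0.  -0.  -2.6] [0.002 0.281 0.056] 0.016369249914453963
(np.float64(5.174783441974077), np.float64(-0.13219763657166728), np.float64(-0.02900519504920612), np.int64(11187), np.int64(48156))
```

{"fn": "play_rows", "kwargs": {"series": [[[1,0,0,0,0],[1,0,0,0,0]]], "force": 4}}

```text
t: 16.1
tool_pos: [0.4402, -0.3157, 0.1401]
orientation: [3.142, 0.008, 0.0]
force: [1.1, -0.6, -1.3]
opening: 0.0157
```

```bash
python3 t.py w21 0
```

```text
16.15 [ 0.4402 -0.3156  0.1401] [ 0.1  0.2 -1.4] [-0.029  0.219 -0.021] 0.01628140453258704
(np.float64(4.849263556324072), np.float64(0.29001185856152145), np.float64(-0.02943195162291954), np.int64(10520), np.int64(48111))
```

{"fn": "play_rows", "kwargs": {"series": [[[1,0,0,0,0],[1,0,0,0,0],[1,0,0,0.01,0],[1,0,0,0.03,0],[1,0,0,0.06,0],[1,0,0,0.09,0],[1,0,0,0.12,0],[1,-0.003,0.008,0.145,0]]], "force": 40}}

```text
t: 16.95
tool_pos: [0.4375, -0.3083, 0.288]
orientation: [3.14, 0.007, 0.003]
force: [-0.0, 0.5, -2.6]
opening: 0.0156
```

{"fn": "play_rows", "kwargs": {"series": [[[1,-0.004,0.014,0.01,0.03],[1,-0.009,0.034,0.015,0.09],[1,-0.014,0.06,0.015,0.16],[1,-0.019,0.088,0.015,0.23],[1,-0.023,0.116,0.015,0.3],[1,-0.026,0.144,0.015,0.37],[1,-0.028,0.172,0.015,0.44],[1,-0.028,0.2,0.015,0.51]]], "force": 40}}

```text
t: 17.75
tool_pos: [0.4089, -0.1066, 0.3012]
orientation: [3.036, 0.803, 0.002]
force: [-0.3, -0.4, -2.2]
opening: 0.0159
```

{"fn": "play_rows", "kwargs": {"series": [[[1,0.002,0.028,0,0.07],[1,0.004,0.056,0,0.14],[1,0.007,0.084,0,0.21],[1,0.01,0.112,0,0.28],[1,0.014,0.14,0,0.35],[1,0.022,0.168,0,0.42],[1,0.034,0.196,0,0.49],[1,0.05,0.224,0,0.56]]], "force": 40}}

```text
t: 18.55
tool_pos: [0.4594, 0.1177, 0.3014]
orientation: [2.696, 1.612, 0.002]
force: [0.4, -0.5, -1.1]
opening: 0.0159
```

{"fn": "play_rows", "kwargs": {"series": [[[1,0.018,0.024,-0.01,0.07],[1,0.038,0.046,-0.025,0.14],[1,0.06,0.066,-0.045,0.21],[1,0.082,0.084,-0.065,0.28],[1,0.104,0.1,-0.085,0.35],[1,0.124,0.114,-0.105,0.42],[1,0.141,0.123,-0.125,0.48],[1,0.154,0.127,-0.14,0.53]]], "force": 40}}

```text
t: 19.35
tool_pos: [0.6137, 0.2442, 0.1591]
orientation: [-2.179, -2.262, 0.001]
force: [0.1, 0.2, -1.6]
opening: 0.0159
```

```bash
python3 t.py w22 92.1; python3 - <<'E'
from h import *
s=sensors.read_state(); o=s['orientation'];print(o, 2*np.degrees(np.arctan2(o[1],o[0]))-90)
E
```

```text
19.4 [0.6137 0.2438 0.1561] [-2.7 -1.2 -4. ] [-0.213  0.205 -0.016] 0.015768759568582418
(np.float64(4.906189881511906), np.float64(-0.33076121912803685), np.float64(-0.026358568755361605), np.int64(10434), np.int64(39754))
[-2.17594948 -2.26377097  0.0046031 ] -357.7335759495865
```

View pics/w22.png

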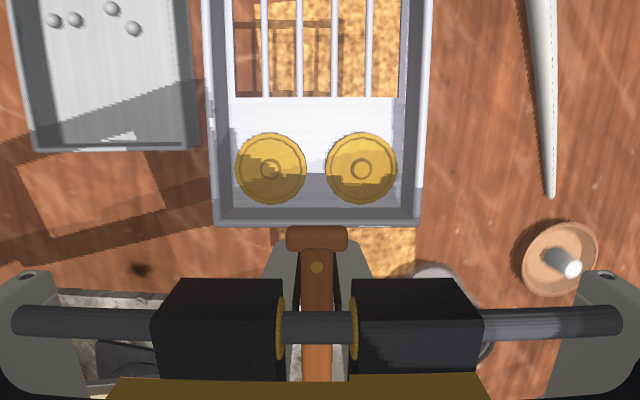

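{"fn": "play_rows", "kwargs": {"series": [[[1,0.008,0,-0.02,0.02],[1,0.016,0,-0.045,0.04],[1,0.0196,0,-0.07,0.047],[1,0.0196,0,-0.09,0.047],[1,0.0196,0,-0.1,0.047],[1,0.0196,0,-0.104,0.047],[1,0.0196,0,-0.104,0.047]]], "force": 30}}

```text
t: 20.1
tool_pos: [0.6329, 0.2434, 0.0568]
orientation: [2.13, 2.309, 0.0]
force: [0.1, -0.0, -1.5]
opening: 0.0157
```

{"fn": "play_rows", "kwargs": {"series": [[[1,0,0,0,0],[1,0,0,-0.004,0],[1,0,0,-0.008,0],[1,0,0,-0.012,0],[1,0,0,-0.016,0],[1,0,0,-0.02,0],[1,0,0,-0.0225,0],[1,0,0,-0.0225,0]]], "force": 7}}

```text
t: 20.9
tool_pos: [0.6327, 0.2433, 0.0334]
orientation: [-2.13, -2.309, 0.0]
force: [0.4, -0.0, -2.2]
opening: 0.016
```

```bash
python3 t.py w23 94.8
```

```text
20.95 [0.6327 0.2434 0.0333] [-0.1 -0.1 -1.5] [-0.147  0.032 -0.01 ] 0.016009599241156094
(np.float64(-0.43305240957442326), np.float64(0.24274599035808533), np.float64(-0.028808183591197474), np.int64(11715), np.int64(42055))
```

{"fn": "play_rows", "kwargs": {"series": [[[0,0,0,0,0],[-0.2,0,0,0,0],[-0.2,0,0,0,0],[-0.2,0,0,0,0],[-0.2,0,0,0,0]]], "force": 10}}

```text
t: 21.45
tool_pos: [0.6328, 0.2434, 0.0337]
orientation: [2.13, 2.31, 0.0]
force: [-0.1, 0.6, 0.9]
opening: 0.0511
```

{"fn": "play_rows", "kwargs": {"series": [[[-0.2,0.0005,-0.006,0,0],[-0.2,0.0013,-0.017,0,0],[-0.2,0.0022,-0.027,0,0],[-0.2,0.0023,-0.028,0,0],[-0.2,0.0023,-0.028,0,0]]]}}

```text
t: 21.95
tool_pos: [0.6353, 0.2146, 0.0337]
orientation: [-2.131, -2.308, -0.0]
force: [-0.5, 0.0, -0.5]
opening: 0.0556
```

```bash
python3 t.py w24 94.8
```

```text
22.0 [0.6352 0.215  0.0337] [-0.  -0.1  0.1] [-0.064  0.064 -0.023] 0.055566867277048064
(np.float64(0.029336133502178077), np.float64(0.13615192294654765), np.float64(-0.029228564598645417), np.int64(11178), np.int64(33380))
```

View pics/w24.png

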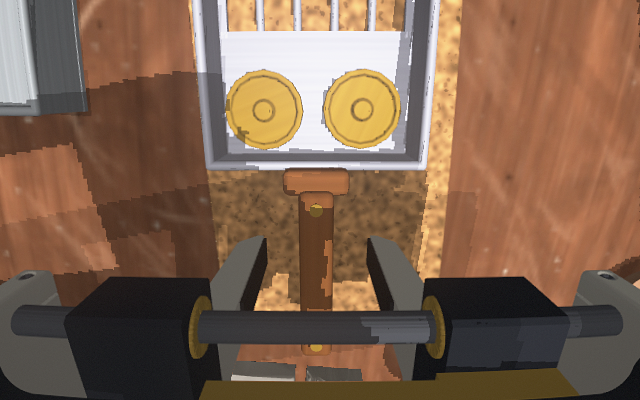

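{"fn": "play_rows", "kwargs": {"series": [[[0.4,0,0,0,0],[1,0,0,0,0],[1,0,0,0,0],[1,0,0,0,0],[1,0,0,0,0],[1,0,0,0,0],[1,0,0,0,0],[1,0,0,0,0]]], "force": 40}}

```text
t: 22.8
tool_pos: [0.6351, 0.2155, 0.0336]
orientation: [-2.13, -2.309, -0.0]
force: [-0.3, 0.9, -0.6]
opening: 0.0156
```

{"fn": "play_rows", "kwargs": {"series": [[[1,0,0,0.003,0],[1,0,0,0.01,0],[1,0,0,0.024,0],[1,0,0,0.045,0],[1,0,0,0.07,0],[1,0,0,0.09,0],[1,0,0,0.1,0],[1,0,0,0.1,0]]], "force": 45}}

```text
t: 23.6
tool_pos: [0.6366, 0.2157, 0.1367]
orientation: [2.128, 2.308, 0.006]
force: [0.4, 0.4, -1.5]
opening: 0.0155
```

```bash
python3 t.py w25 94.8
```

```text
23.65 [0.6356 0.2155 0.1347] [ 0.5 -0.2 -1.7] [-0.257  0.02   0.045] 0.015520701392520332
(np.float64(0.2304767901859549), np.float64(-0.16108605881631569), np.float64(-0.026939964636984257), np.int64(11291), np.int64(38785))
```

{"fn": "play_rows", "kwargs": {"series": [[[1,-0.005,0,0.015,0],[1,-0.016,-0.003,0.037,-0.03],[1,-0.034,-0.008,0.064,-0.08],[1,-0.055,-0.015,0.092,-0.14],[1,-0.077,-0.024,0.118,-0.2],[1,-0.099,-0.036,0.14,-0.27],[1,-0.121,-0.05,0.157,-0.34],[1,-0.142,-0.067,0.167,-0.41]]], "force": 50}}

```text
t: 24.45
tool_pos: [0.4919, 0.1482, 0.3021]
orientation: [2.557, 1.825, 0.001]
force: [0.4, -0.1, -1.7]
opening: 0.0158
```

{"fn": "play_rows", "kwargs": {"series": [[[1,-0.019,-0.02,0,-0.07],[1,-0.035,-0.043,0,-0.14],[1,-0.048,-0.068,0,-0.21],[1,-0.059,-0.094,0,-0.28],[1,-0.068,-0.12,0,-0.35],[1,-0.074,-0.147,0,-0.42],[1,-0.078,-0.174,0,-0.49],[1,-0.08,-0.201,0,-0.56]]], "force": 50}}

```text
t: 25.25
tool_pos: [0.412, -0.0534, 0.3003]
orientation: [-2.962, -1.046, 0.001]
force: [-0.4, -0.9, -2.4]
opening: 0.0156
```

{"fn": "play_rows", "kwargs": {"series": [[[1,0,-0.027,0,-0.07],[1,0,-0.054,0,-0.14],[1,0,-0.081,0,-0.21],[1,0,-0.108,0,-0.28],[1,0.001,-0.135,0,-0.35],[1,0.002,-0.162,0,-0.42],[1,0.003,-0.188,0,-0.49],[1,0.004,-0.212,0,-0.55]]], "force": 50}}

```text
t: 26.05
tool_pos: [0.4164, -0.2653, 0.3001]
orientation: [-3.134, -0.202, 0.002]
force: [0.8, 0.5, -1.8]
opening: 0.0157
```

{"fn": "play_rows", "kwargs": {"series": [[[1,0.002,-0.019,0,-0.05],[1,0.003,-0.034,0,-0.09],[1,0.003,-0.045,-0.005,-0.12],[1,0.003,-0.051,-0.02,-0.133],[1,0.003,-0.052,-0.04,-0.133],[1,0.003,-0.052,-0.055,-0.133],[1,0.003,-0.052,-0.06,-0.133],[1,0.003,-0.052,-0.06,-0.133]]], "force": 50}}

```text
t: 26.85
tool_pos: [0.4196, -0.3157, 0.2392]
orientation: [-3.14, 0.001, 0.003]
force: [-0.1, 0.3, -2.1]
opening: 0.0157
```

```bash
python3 t.py w26 0
```

```text
26.9 [ 0.4201 -0.3162  0.2405] [ 0.2  0.2 -1.2] [0.077 0.256 0.005] 0.015585503530609356
(np.float64(-0.10307435022103853), np.float64(0.1559460054328139), np.float64(-0.03111112264885977), np.int64(9758), np.int64(40521))
```

View pics/w26.png

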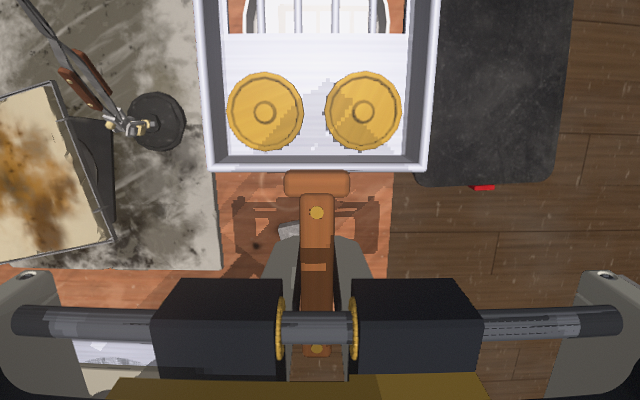

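{"fn": "play_rows", "kwargs": {"series": [[[1,0,0,-0.01,0],[1,0,0,-0.03,0],[1,0,0,-0.055,0],[1,0,0,-0.073,0],[1,0,0,-0.08,0],[1,0,0,-0.08,0],[1,0,0,-0.08,0]]], "force": 30}}

```text
t: 27.6
tool_pos: [0.4206, -0.3171, 0.1617]
orientation: [3.141, -0.002, 0.002]
force: [-0.5, -0.6, -1.2]
opening: 0.0158
```

{"fn": "play_rows", "kwargs": {"series": [[[1,0,0,0,0],[1,0,0,0,0]]], "force": 11}}

```text
t: 27.8
tool_pos: [0.4207, -0.3172, 0.1619]
orientation: [3.14, -0.002, 0.002]
force: [1.1, -0.4, -1.9]
opening: 0.0164
```

```bash
python3 t.py w27 0
```

```text
27.85 [ 0.4206 -0.317   0.1616] [-0.4  0.6 -2.1] [-0.044  0.286 -0.021] 0.01588527712721129
(np.float64(2.4210086925590186), np.float64(-0.020646486768994953), np.float64(-0.02859715875465277), np.int64(10717), np.int64(41883))
```

{"fn": "play_rows", "kwargs": {"series": [[[1,0,0,0,0],[1,0,0,0,0]]], "force": 9.5}}

```text
t: 28.05
tool_pos: [0.4202, -0.3167, 0.1609]
orientation: [3.141, -0.002, 0.001]
force: [-0.6, 0.1, -1.2]
opening: 0.0163
```

```bash
python3 t.py w28 0
```

```text
28.1 [ 0.4202 -0.3167  0.1608] [-0.7 -0.  -1.9] [-0.065  0.27  -0.025] 0.01595051205234455
(np.float64(17.119113208224846), np.float64(0.036328290514083726), np.float64(-0.030964469102539506), np.int64(7751), np.int64(39704))
```

{"fn": "play_rows", "kwargs": {"series": [[[1,0,0,0,0]]], "force": 11}}

```text
t: 28.2
tool_pos: [0.42, -0.3166, 0.1606]
orientation: [-3.142, 0.002, 0.0]
force: [-0.6, 0.4, -2.1]
opening: 0.0157
```

```bash
python3 t.py w29 0; python3 - <<'E'
from h import *
grab('side','s29'); crop('s29',250,110,400,240,5,'s29a')
E
```

```text
28.25 [ 0.4201 -0.3166  0.1606] [ 0.2 -0.1 -2.4] [-0.007  0.3   -0.006] 0.015701179246050877
(np.float64(25.59742062432559), np.float64(-0.6955223456632577), np.float64(-0.03320623791241808), np.int64(6526), np.int64(40559))
```

View pics/w29.png

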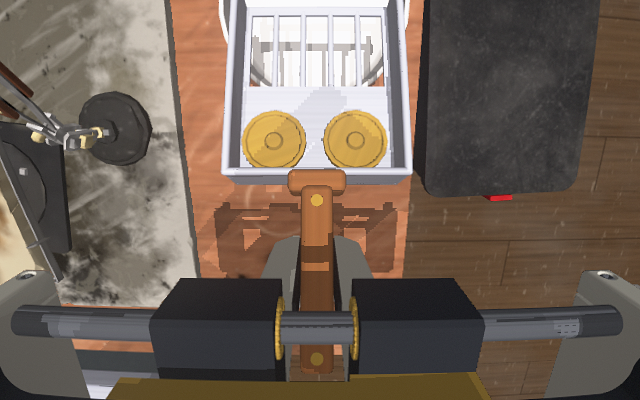

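View pics/s29a.png

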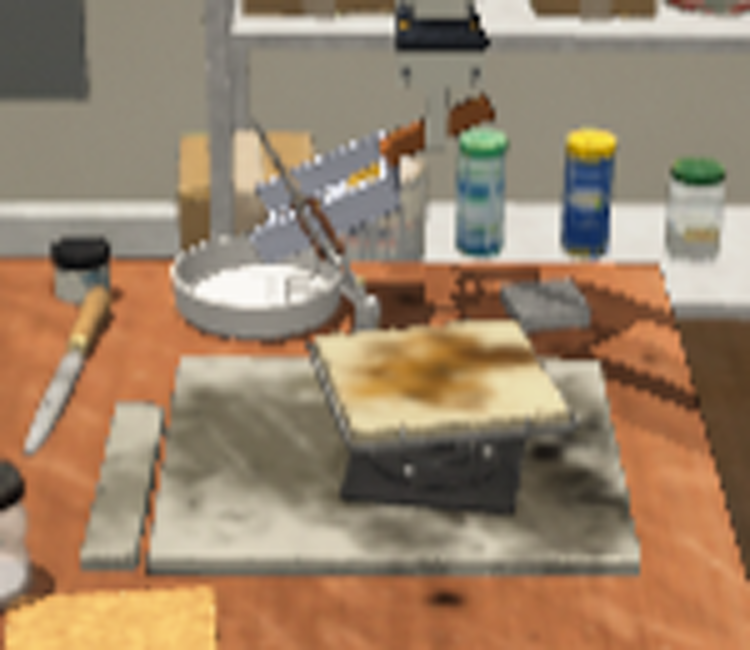

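{"fn": "play_rows", "kwargs": {"series": [[[1,0,0,-0.004,0],[1,0,0,-0.01,0],[1,0,0,-0.012,0],[1,0,0,-0.012,0]]], "force": 20}}

```text
t: 28.7
tool_pos: [0.4197, -0.3163, 0.1478]
orientation: [-3.141, 0.002, 0.002]
force: [-0.5, -0.2, -2.0]
opening: 0.0159
```

{"fn": "play_rows", "kwargs": {"series": [[[1,0,0,0,0],[1,0,0,0,0]]], "force": 9.5}}

```text
t: 28.9
tool_pos: [0.4202, -0.3167, 0.1488]
orientation: [3.141, -0.002, 0.0]
force: [0.8, -0.4, -2.3]
opening: 0.016
```

```bash
python3 t.py w30 0
```

```text
28.95 [ 0.4202 -0.3168  0.1489] [-0.7 -0.6 -1.3] [ 0.007  0.282 -0.016] 0.016330769271181503
(np.float64(25.808949761857498), np.float64(0.26192353459266676), np.float64(-0.032903231424775276), np.int64(7256), np.int64(41175))
```

{"fn": "play_rows", "kwargs": {"series": [[[1,0,0,0,0],[1,0,0,0,0]]], "force": 8.5}}

```text
t: 29.15
tool_pos: [0.4202, -0.3167, 0.1488]
orientation: [3.141, -0.002, 0.0]
force: [0.2, -0.7, -2.6]
opening: 0.0156
```

```bash
python3 t.py w31 0
```

```text
29.2 [ 0.4201 -0.3167  0.1487] [-0.4 -0.2 -1.5] [ 0.027  0.264 -0.03 ] 0.016048666256282706
(np.float64(25.644632314918926), np.float64(-0.008055337546324462), np.float64(-0.032959860568791), np.int64(7140), np.int64(41169))
```

{"fn": "play_rows", "kwargs": {"series": [[[1,0,0,0,0],[1,0,0,0,0]]], "force": 7.5}}

```text
t: 29.4
tool_pos: [0.4201, -0.3166, 0.1487]
orientation: [3.142, -0.002, 0.0]
force: [-0.2, -0.4, -1.8]
opening: 0.0158
```

```bash
python3 t.py w32 0
```

```text
29.45 [ 0.4201 -0.3166  0.1486] [ 0.7 -0.4 -1.7] [-0.019  0.251 -0.053] 0.015728954237280917
(np.float64(28.129819387831702), np.float64(-0.13478884144745304), np.float64(-0.036974378872361324), np.int64(3913), np.int64(41432))
```

View pics/w32.png

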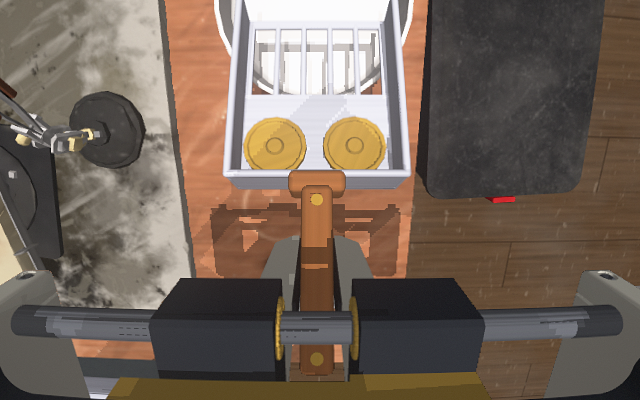

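{"fn": "play_rows", "kwargs": {"series": [[[1,0,0,0,0],[1,0,0,0,0]]], "force": 8.5}}

```text
t: 29.65
tool_pos: [0.4201, -0.3166, 0.1486]
orientation: [-3.142, 0.002, 0.0]
force: [0.4, -0.1, -1.9]
opening: 0.0161
```

```bash
python3 t.py w33 0;python3 - <<'E'
from h import *
grab('side','s33'); crop('s33',250,110,400,240,5,'s33a')
E
```

```text
29.7 [ 0.4201 -0.3166  0.1486] [ 0.5  0.3 -2.3] [-0.01   0.255 -0.01 ] 0.016193295598683433
(np.float64(31.3937903935165), np.float64(0.6244779788657514), np.float64(-0.03472858381564415), np.int64(5314), np.int64(41280))
```

View pics/w33.png

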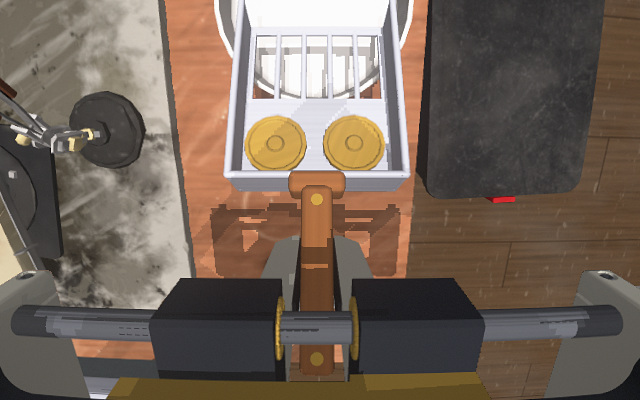

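View pics/s33a.png

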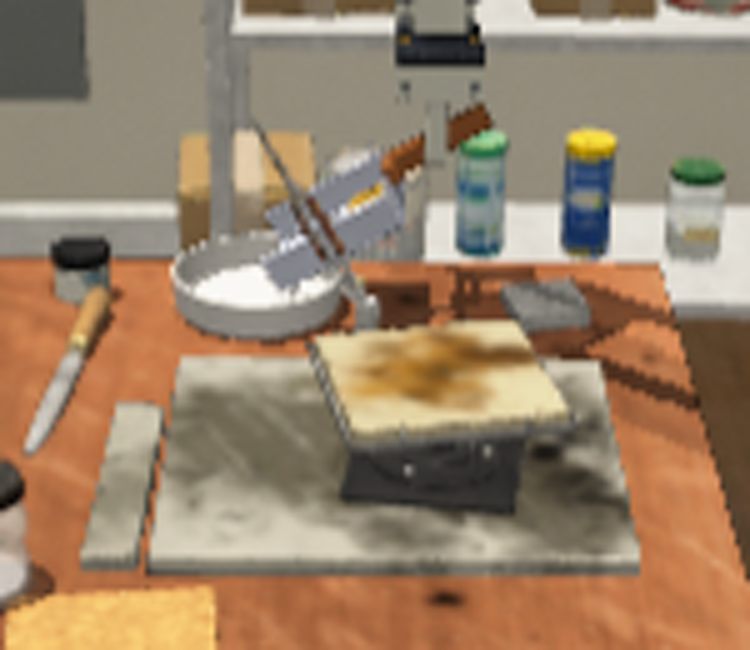

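{"fn": "play_rows", "kwargs": {"series": [[[1,0,0,0,0],[1,0,0,0,0],[1,0,0,0,0]]], "force": 7}}

```text
t: 30.05
tool_pos: [0.4201, -0.3166, 0.1487]
orientation: [-3.142, 0.002, -0.0]
force: [0.7, 0.9, -1.6]
opening: 0.0158
```

```bash
python3 t.py w34 0
```

```text
30.1 [ 0.4202 -0.3166  0.1487] [ 0.3  0.9 -0.5] [0.02  0.219 0.009] 0.015775755296920803
(np.float64(35.30976087695078), np.float64(-0.22652286918686748), np.float64(-0.036993408603600966), np.int64(8930), np.int64(42749))
```

View pics/w34.png

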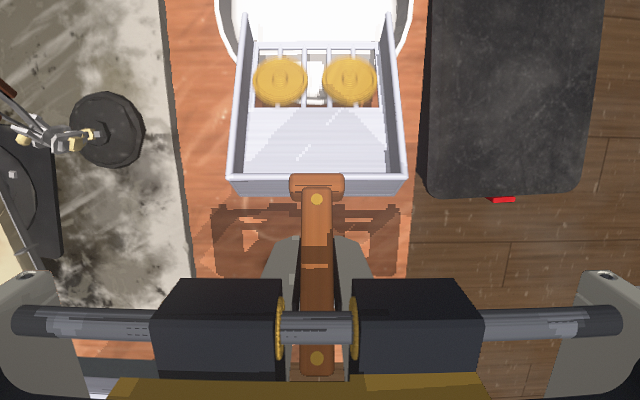

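{"fn": "play_rows", "kwargs": {"series": [[[1,0,0,0,0],[1,0,0,0,0],[1,0,0,0,0],[1,0,0,0,0],[1,0,0,0,0]]], "force": 20}}

```text
t: 30.6
tool_pos: [0.4201, -0.3167, 0.1487]
orientation: [3.141, -0.002, 0.0]
force: [0.5, 0.4, -1.3]
opening: 0.0157
```

```bash
python3 t.py w35 0; python3 - <<'E'
from h import *
grab('side','s35'); crop('s35',250,110,400,240,5,'s35a')
E
```

```text
30.65 [ 0.4201 -0.3167  0.1487] [ 0.7  0.2 -1.5] [0.103 0.147 0.037] 0.015508207921563074
(np.float64(35.20540816928645), np.float64(0.26416209601045065), np.float64(-0.037107304968948505), np.int64(9447), np.int64(43291))
```

View pics/w35.png

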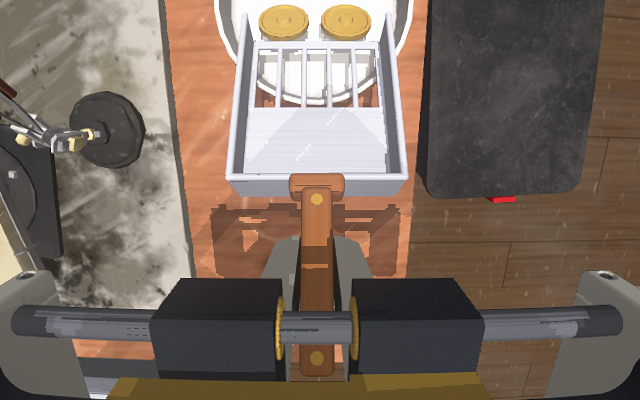

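View pics/s35a.png

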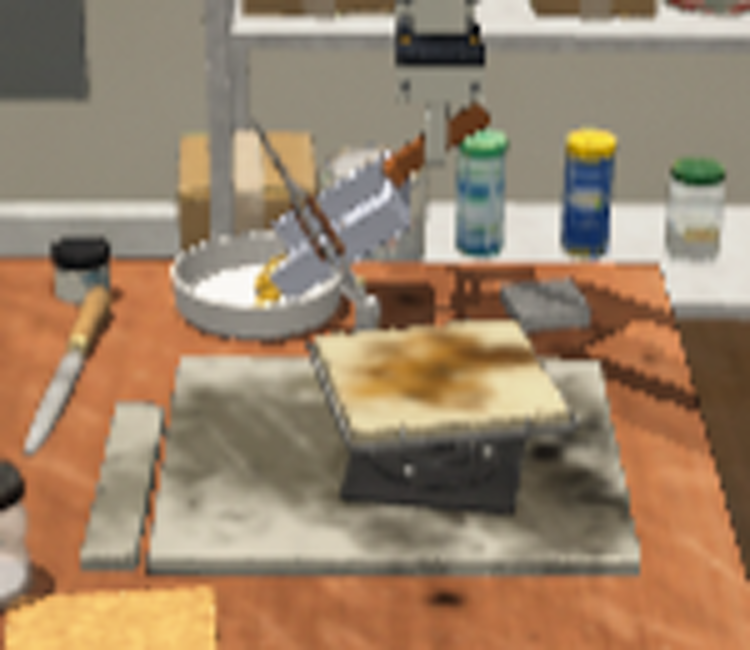

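{"fn": "play_rows", "kwargs": {"series": [[[1,-0.001,0,0.003,0],[1,-0.003,0,0.008,0],[1,-0.005,0,0.015,0],[1,-0.007,0,0.025,0],[1,-0.008,0,0.04,0],[1,-0.008,0,0.06,0],[1,-0.008,0,0.085,0],[1,-0.008,0,0.11,0]]], "force": 40}}

```text
t: 31.5
tool_pos: [0.4121, -0.3167, 0.2609]
orientation: [3.141, -0.002, 0.001]
force: [0.5, -0.7, -1.1]
opening: 0.0152
```

```bash
python3 t.py w36 0
```

```text
31.55 [ 0.4135 -0.318   0.2661] [0.6 0.6 2.3] [-0.017  0.12   0.005] 0.01604166376170893
(np.float64(37.49732416849266), np.float64(-3.0600425791159984), np.float64(-0.03992114829489481), np.int64(3337), np.int64(39432))
```

View pics/w36.png

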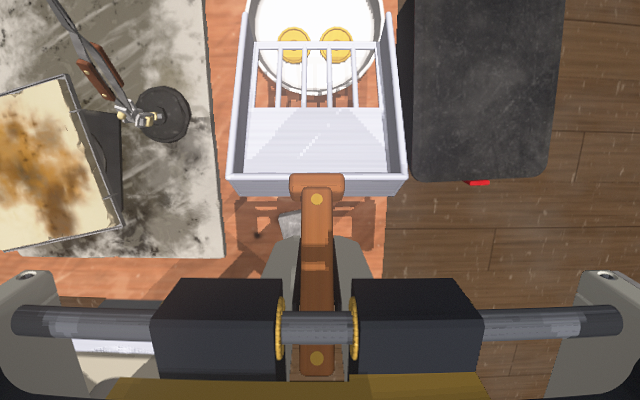

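{"fn": "play_rows", "kwargs": {"series": [[[1,0,0,0.03,0],[1,0,0,0.06,0],[1,0,0,0.09,0],[1,0,0,0.11,0],[1,0,0.004,0.12,0.01],[1,0,0.016,0.12,0.05],[1,0,0.04,0.12,0.12],[1,0,0.07,0.12,0.2]]], "force": 40}}

```text
t: 32.35
tool_pos: [0.4115, -0.2454, 0.3767]
orientation: [-3.124, -0.318, 0.003]
force: [0.3, 1.0, -1.6]
opening: 0.0158
```

```bash
python3 - <<'E'
from h import *
grab('side','s37'); grab('top','t37'); crop('t37',380,150,475,220,8,'t37a')
s=sensors.read_state(); print(s['tool_pos'],s['orientation'],s['q'])
E
```

```text
[ 0.41195513 -0.24317605  0.37759938] [-3.12281982e+00 -3.22593489e-01  8.42894567e-04] [-6.41422454e-01 -2.10445221e-01  1.55881021e+00  1.25237451e-03
  1.79508224e+00  7.23777551e-01]
```

View pics/s37.png

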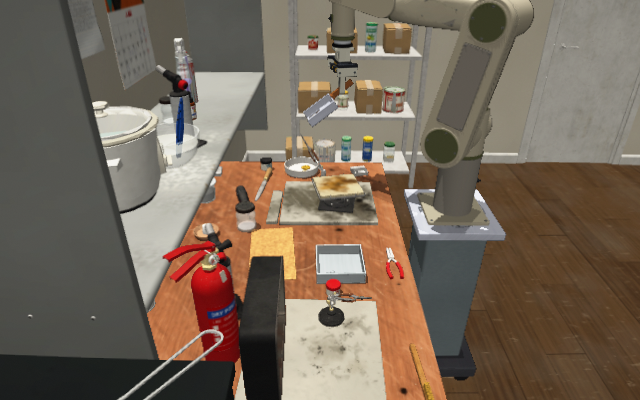

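{"fn": "play_rows", "kwargs": {"series": [[[1,0,0.032,0,0.08],[1,0,0.064,0,0.16],[1,0.002,0.096,0,0.24],[1,0.005,0.128,0,0.32],[1,0.01,0.16,0,0.4],[1,0.017,0.192,0,0.48],[1,0.026,0.224,0,0.56],[1,0.037,0.256,0,0.64]]], "force": 40}}

```text
t: 33.25
tool_pos: [0.4486, 0.0109, 0.3775]
orientation: [-2.866, -1.285, 0.002]
force: [0.1, -1.1, -0.9]
opening: 0.0155
```

{"fn": "play_rows", "kwargs": {"series": [[[1,0.014,0.032,0,0.08],[1,0.03,0.064,0,0.16],[1,0.048,0.096,-0.01,0.24],[1,0.068,0.128,-0.03,0.32],[1,0.09,0.158,-0.055,0.4],[1,0.112,0.186,-0.08,0.48],[1,0.132,0.21,-0.105,0.56],[1,0.15,0.23,-0.13,0.64]]], "force": 40}}

```text
t: 34.05
tool_pos: [0.5988, 0.2409, 0.2457]
orientation: [-2.315, -2.122, 0.003]
force: [0.4, -0.5, -1.2]
opening: 0.0156
```

```bash
python3 - <<'E'
from h import *
s=sensors.read_state(); o=s['orientation'];print(s['tool_pos'],(2*np.degrees(np.arctan2(o[1],o[0]))-90)%180)
E
```

```text
[0.59878384 0.24086931 0.2457298 ] 175.01637741814943
```

{"fn": "play_rows", "kwargs": {"series": [[[1,0.013,0.012,-0.025,0.06],[1,0.022,0.019,-0.048,0.11],[1,0.029,0.024,-0.068,0.15],[1,0.032,0.0255,-0.082,0.168],[1,0.032,0.0255,-0.087,0.168],[1,0.032,0.0255,-0.087,0.168],[1,0.032,0.0255,-0.087,0.168]]], "force": 30}}

```text
t: 34.75
tool_pos: [0.6314, 0.2647, 0.1629]
orientation: [2.136, 2.303, 0.002]
force: [0.4, 0.4, -1.8]
opening: 0.0155
```

```bash
python3 t.py w38 94.7; python3 - <<'E'
from h import *
s=sensors.read_state(); o=s['orientation'];print(s['tool_pos'],(2*np.degrees(np.arctan2(o[1],o[0]))-90)%180)
g=np.array([.6350,.2155]); d=np.array([np.cos(np.radians(94.7)),np.sin(np.radians(94.7))])
for th in [37,35,30,25,20,15,10,5,0]:
    t=np.radians(th); h=.175*np.cos(t)-.034*np.sin(t); H=.004+.175*np.sin(t)+.034*np.cos(t)
    print(th,(g+d*(.175-h)).round(4),round(H-.005,4))
E
```

```text
34.8 [0.6316 0.2648 0.1634] [ 0.5 -0.5 -1.4] [-0.139  0.105 -0.015] 0.01613681256008028
(np.float64(35.03565075061491), np.float64(0.026685439046788113), np.float64(-0.03719477960235636), np.int64(9466), np.int64(36299))
[0.63164891 0.2648468  0.16337435] 4.317283313006527
37 [0.6304 0.271 ] 0.1315
35 [0.6308 0.2665] 0.1272
30 [0.6317 0.2558] 0.1159
25 [0.6325 0.2462] 0.1038
20 [0.6332 0.2376] 0.0908
15 [0.6338 0.2302] 0.0771
10 [0.6343 0.224 ] 0.0629
5 [0.6347 0.2191] 0.0481
0 [0.635  0.2155] 0.033
```

View pics/w38.png

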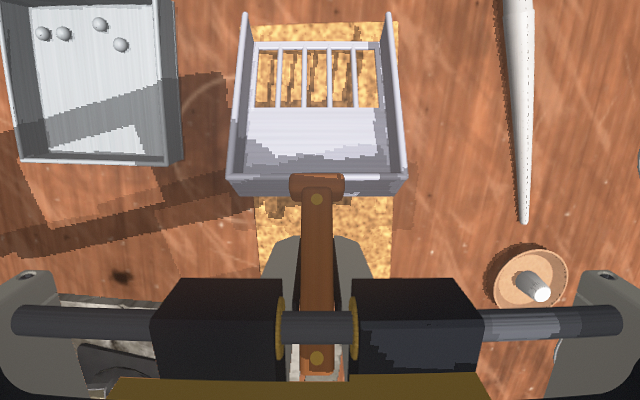

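{"fn": "play_rows", "kwargs": {"series": [[[1,0,0.001,-0.008,0.005],[1,0,0.001,-0.02,0.005],[1,0,0.001,-0.028,0.005],[1,0,0.001,-0.031,0.005],[1,0,0.001,-0.031,0.005]]], "force": 20}}

```text
t: 35.3
tool_pos: [0.6304, 0.2656, 0.1292]
orientation: [-2.129, -2.309, 0.003]
force: [-0.1, -0.1, -1.0]
opening: 0.0158
```

{"fn": "play_rows", "kwargs": {"series": [[[1,0,0,-0.003,0],[1,0,-0.004,-0.008,0],[1,0.0005,-0.0105,-0.015,0],[1,0.0009,-0.0155,-0.021,0],[1,0.0013,-0.02,-0.027,0],[1,0.0016,-0.0245,-0.0335,0],[1,0.002,-0.0286,-0.04,0],[1,0.002,-0.0286,-0.04,0]]], "force": 6}}

```text
t: 36.1
tool_pos: [0.6324, 0.2363, 0.089]
orientation: [-2.13, -2.308, 0.003]
force: [-0.5, -0.7, -1.8]
opening: 0.0159
```

```bash
python3 t.py w39 94.7
```

```text
36.15 [0.6326 0.2368 0.0897] [-0.5 -0.1 -1.8] [-0.147  0.094  0.028] 0.015896257477289226
(np.float64(18.794921112046364), np.float64(0.3340611003329944), np.float64(-0.03343048279802098), np.int64(13357), np.int64(39994))
```

View pics/w39.png

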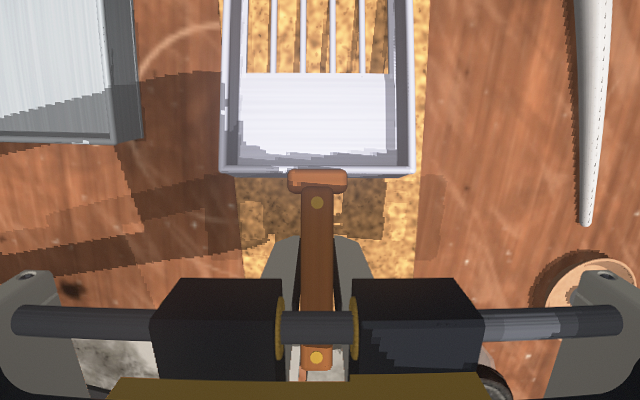

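{"fn": "play_rows", "kwargs": {"series": [[[1,0.0006,-0.0065,-0.0125,0],[1,0.001,-0.0105,-0.02,0],[1,0.0015,-0.0135,-0.027,0],[1,0.0018,-0.016,-0.0345,0],[1,0.002,-0.0182,-0.042,0],[1,0.0022,-0.02,-0.049,0],[1,0.0024,-0.0213,-0.0555,0],[1,0.0024,-0.0213,-0.0555,0]]], "force": 6}}

```text
t: 36.95
tool_pos: [0.635, 0.2156, 0.034]
orientation: [-2.129, -2.309, 0.002]
force: [-0.6, 0.4, -0.8]
opening: 0.0159
```

```bash
python3 t.py w40 94.7
```

```text
37.0 [0.6352 0.2159 0.0345] [ 0.1 -0.9 -1.6] [-0.067  0.055 -0.003] 0.016191108035718774
(np.float64(-1.5593814205997223), np.float64(0.04284421706822611), np.float64(-0.03131684275205558), np.int64(20268), np.int64(49665))
```

{"fn": "play_rows", "kwargs": {"series": [[[1,0,0,-0.001,0],[1,0,0,-0.001,0],[1,0,0,-0.001,0]]], "force": 3}}

```text
t: 37.3
tool_pos: [0.6357, 0.2161, 0.0345]
orientation: [2.129, 2.31, 0.001]
force: [-0.1, -0.7, 0.5]
opening: 0.0159
```

```bash
python3 t.py w41 94.7
```

```text
37.35 [0.6357 0.2161 0.0345] [-1.7 -0.5  0.3] [-0.19   0.13  -0.011] 0.016177349558336385
(np.float64(-0.8898687496597776), np.float64(0.006051324482494577), np.float64(-0.030884363008850203), np.int64(19935), np.int64(49309))
```

Nearly flat and resting; release and rise.

{"fn": "play_rows", "kwargs": {"series": [[[0.5,0,0,0,0],[0,0,0,0,0],[-0.3,0,0,0,0],[-0.3,0,0,0,0],[-0.3,0,0,0,0],[-0.3,0,0,0,0]]], "force": 10}}

```text
t: 37.95
tool_pos: [0.6355, 0.216, 0.0341]
orientation: [2.13, 2.31, 0.0]
force: [-0.7, 0.0, 0.7]
opening: 0.0577
```

{"fn": "play_rows", "kwargs": {"series": [[[-0.3,0,0,0.01,0],[-0.3,0,0,0.03,0],[-0.3,0,0,0.06,0],[-0.3,0,0,0.1,0],[-0.3,0,-0.02,0.14,0],[-0.3,0,-0.04,0.18,0],[-0.3,0,-0.05,0.2,0],[-0.3,0,-0.05,0.2,0]]]}}

```text
t: 38.75
tool_pos: [0.638, 0.165, 0.2404]
orientation: [2.128, 2.304, 0.011]
force: [0.1, 0.5, -0.1]
opening: 0.0603
```

```bash
python3 - <<'E'
from h import *
c=grab('wrist','w42'); grab('top','t42'); crop('t42',185,130,475,265,2.7,'t42a')
print(tilt(c,np.array([.635,.2155,.038]),np.radians(94.7)))
s=sensors.read_state(); print(s['t'],s['tool_pos'],s['opening'],s['force'])
E
```

```text
(np.float64(-0.07074474841535694), np.float64(0.135127430593194), np.float64(-0.028765161836569145), np.int64(4264), np.int64(5095))
38.85 [0.63569516 0.16603288 0.23466594] 0.06068463521110536 [ 0.06385123 -0.26563623 -1.19980332]
```

View pics/w42.png

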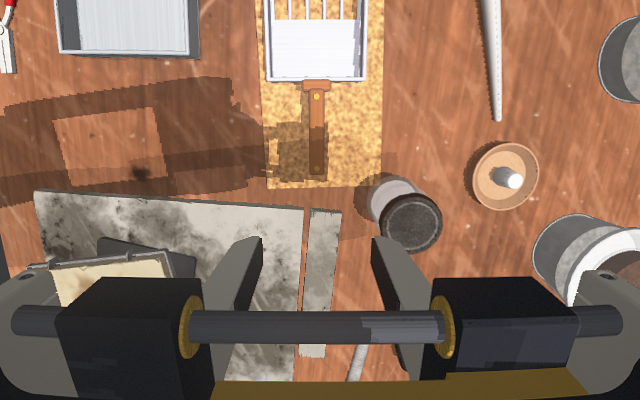

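View pics/t42a.png

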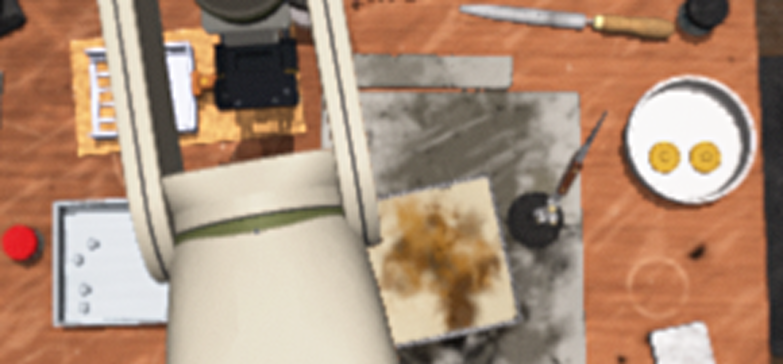

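{"fn": "play_rows", "kwargs": {"series": [[[-0.3,0,0,0,0],[-0.3,0,0,0,0],[-0.3,0,0,0,0],[-0.3,0,0,0,0]]]}}

```text
t: 39.25
tool_pos: [0.6351, 0.1663, 0.2331]
orientation: [-2.128, -2.309, 0.002]
force: [0.8, 0.5, 0.1]
opening: 0.0603
```

```bash
python3 -c "
from h import *
s=sensors.read_state(); print(s['t'],abs(s['dq']).max()); print(robot.close_job())"
```

```text
39.25 0.007637789685114086
the job is handed in; nothing more can be done
None
```

The job is done and handed in at t = 39 s. All four balls are in the square tray, both medallions lie flat in the round dish, and the scoop stands flat on its cork pad.

- **Dipping the scoop:** The moves cannot tilt the gripper, so I lowered the grip force and let the scoop turn in the jaws. The balls dropped through the slots at a measured dip of only about 5°, less than the stated 11 to 17°.
- **Extra step:** The first grip would not dip past about 5°, probably because the handle's block met the fingers. I set the scoop back on the pad with the medallions still in it, gripped it about 28 mm further back, and returned to the dish. The medallions slid out at about 35° from low over the dish.
- **Last checks:**
  - The top picture shows the four balls in the tray and the two medallions in the dish.
  - The scoop's floor reads level to about 0.1°.
  - The wrist force readings never went above about 5 N.
  - The gripper is clear of everything.
- **Not checked by measurement:** I only looked at the tray, the dish and the other items in the pictures. None seemed to have moved.

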